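# Fetch the chip tray from behind the boxes in the mahjong case

## Robot

A 7-joint arm with a two-finger parallel gripper is mounted at the origin on the work surface. World frame = base frame: x ahead of the robot, y to its left, z up, the work surface at z = 0. Lengths are in m, angles in rad, forces in N, time in s.
With the tool pointing down it reaches from about 0.35 to 0.9 m from the base axis. Payload 8.1 kg.
Tool frame: the origin (TCP) lies between the finger pads; the fingertips stand 19 mm ahead of it and the grasp point (between the pads) is the TCP; y points along the fingers, x is the direction in which the jaws open and shut, and the axes are right-handed (so a half turn about y gives the same grasp; the last joint's range is limited). The gripper opens to 92 mm and grips with 3 to 60 N. Pads are 19 mm wide; open, the fingers measure 130 mm over their backs; the gripper's body (75 mm by 190 mm) begins 47 mm behind the grasp point.
Start: joints at [-1.262, 0.434, 0.025, 1.573, -0.012, 1.134, -0.075], TCP at [0.25, 0.573, 0.246] pointing down, gripper open.
Joint ranges: [-2.62, 2.62], [-0.44, 2.09], [-1.27, 1.32], [0.08, 2.57], [-1.32, 4.46], [0.12, 2], [-2.74, 2.74]. Speed limits (rad/s): [2.22, 2.22, 3.01, 3.01, 3.14, 3.14, 3.14].

## Interface

Orientations are given as a rotation vector (axis times angle).
In Python, from cell import arm gives the robot as it stands.
- The arm moves only by the tool move_arm, never from a script. Its argument "series" is a list of rows, each an object of numbers: "x", "y", "z": the shift along the tool's x, y, z in cm; "rx", "ry", "rz": the turn, a rotation vector about the tool's x, y, z in rad. In form: [{"x": .., "y": .., "z": .., "rx": .., "ry": .., "rz": ..}, ...]. A call has 1 to 12 rows; each row shifts and turns the pose as measured when the row begins, along the tool's axes as they then stand; what a row does not reach is not made up. A row lasts 1/8 s, in which the tool goes at most 62.5 mm and 10.7 degrees, less where a joint would pass 70% of its speed; a pose out of reach is approached as far as the arm can. A call is refused whole if a number of a shift passes 6.25 or a number of a turn 0.188, either way. A call with a gripper value outside its range is refused whole. "jaw" is the finger opening in cm, from 0 to 9.18, set as the call begins (left out, the last holds). The fingers move at their own pace and stop on an object; "newtons" is the grip in N (left out, the last holds). Time passes only in rows, so rows that do not move let the fingers close. It gives the time, the measured TCP pose, the force and the opening at its end, in the units of the state.
- arm.observe(): the state, without advancing time (a new reading comes with each control period).
- arm.get_image(name): name is "side" or "top"; returns the picture (480x640x3 uint8, blue, green, red); there is no depth.
- arm.camera_params(name): a dict with "K" (3x3 intrinsics, pixels), "R" (3x3) and "t" (3): a world point X has camera coordinates R X + t. Camera axes: x right, y down, z forward; pixel columns grow to the right and rows downward; lengths in m; the calibration is good to about 2 mm. A picture is of the moment at which its call begins. camera_params takes no time and is no camera call.
- arm.sign_off(): hands the job in, once; it reports no verdict.
The state is a dict: "clock": time; "joints": joint angles; "dq": joint speeds; "joint_efforts": joint torques, N m; "position": TCP position; "ee_rot": TCP orientation; "force": force on the tool from outside, world axes, zero at the start; "ft_torque": the same for the moment, N m; "width": opening from 0.0 (shut) to 1.0 (fully open).
Only numpy, scipy, OpenCV 4.12 (cv2) and the standard library are available. Lean on these libraries where they do the work, as an engineer would, in place of code of your own. Each camera call takes 0.05 s, during which the arm holds its last target.

## Task

Lift the three knobbed boxes out of the open mahjong case and stand all three on the grey side board, then take the blue chip tray from behind them and lay it squarely in the middle of the cork mat, its long side along the mat's. After that put every box back upright exactly where it stood in the case. Keep the boxes and the tray level on the way, and leave the tumbler and the ashtray where they are.

Things in the scene. Friction and masses are not known exactly. Their poses are not given: they have to be found in the camera images.
- case: Open black mahjong case, fixed, 260 (its x) by 270 mm, walls 6 mm thick, 55 high; floor 6 mm thick. Origin: centre of underside, +x to the lid hinge. Trough x -124 to 36 mm: boxes in a row at x -79, y -78, 0, 78; chip tray behind at x -19, 6 to 14 mm from them. Tiles (fixed, 28 mm high) fill x 36 to 120. Lid, 260 mm long, hinged at x 132, propped, rising away from the robot 35 degrees above level.
- round_tin: Round steel tin, 62 mm diameter, 52 mm high to the top of its lid. On top in the middle a black round knob, 18 mm diameter, 24 mm tall, by which it is picked up. Origin: centre of the underside, z up. About 180 g. At the start it stands in the trough of the case, in one of three places that change from start to start.
- square_box: Square wooden box, 62 by 62 mm, 44 mm high to the top of its lid. On top in the middle a black round knob, 18 mm diameter, 24 mm tall, by which it is picked up. Origin: centre of the underside, z up. About 160 g. At the start it stands in the trough of the case, in one of three places that change from start to start.
- oblong_box: Oblong grey plastic box, 46 mm (its x) by 66 mm (its y), 48 mm high to the top of its lid. On top in the middle a black round knob, 18 mm diameter, 24 mm tall, by which it is picked up. Origin: centre of the underside, z up. About 150 g. At the start it stands in the trough of the case, in one of three places that change from start to start.
- chip_tray: Blue plastic chip tray with round chips and two white dice, which are fixed in it; 150 mm long (its x), 44 mm wide (its y), 28 mm high, side walls upright and outside smooth, can be gripped across the 44 mm. Origin: centre of the underside, z up. About 200 g. At the start it lies across the case behind the boxes, its long side along the case's y.
- side_board: Grey board lying on the table, fixed: 260 mm long (its x), 120 mm wide (its y), 4 mm thick, to the left or right of the case. The side area for the boxes. Origin: centre of the underside.
- cork_mat: Cork mat lying on the table, fixed: 190 mm long (its x), 85 mm wide (its y), 4 mm thick, on the other side of the case. The place for the chip tray. Origin: centre of the underside.
- tumbler: Bystander: glass tumbler upside down, 72 mm diameter at its foot on the table, 56 mm at the top, 95 mm high. Origin: centre of the rim on the table. Not to be moved.
- ashtray: Bystander: round white ceramic ashtray, 110 mm diameter, 30 mm high. Origin: centre of the underside. Not to be moved.
Things that resemble listed ones, but are neither listed nor needed, are in the scene too. Of the things that look like the cork_mat, the larger one is meant. What is shaped like the round_tin but green is not meant.

How it is judged:
On the way, in this order (a step that is already met when the one before it is completed fails the run):
1. all three boxes stand upright on the side board, released (x of round_tin in the frame of side_board between -0.13 and 0.13 m and y of round_tin in the frame of side_board between -0.06 and 0.06 m and z of each of round_tin, square_box, oblong_box in the frame of side_board below 0.009 m and angle between each of round_tin, square_box, oblong_box's own z axis and vertical below 0.1 rad and linear speed of each of round_tin, square_box, oblong_box below 0.03 m/s and contact force between the fingers and round_tin below 0.1 N and x of square_box in the frame of side_board between -0.13 and 0.13 m and y of square_box in the frame of side_board between -0.06 and 0.06 m and contact force between the fingers and square_box below 0.1 N and x of oblong_box in the frame of side_board between -0.13 and 0.13 m and y of oblong_box in the frame of side_board between -0.06 and 0.06 m and contact force between the fingers and oblong_box below 0.1 N), for 0.2 s.
2. the chip tray lies in the middle of the cork mat, lined up with it, released (horizontal distance between chip_tray and cork_mat below 0.015 m and angle between the x axis of chip_tray and the x axis of cork_mat, either way round below 0.2 rad and z of chip_tray in the frame of cork_mat below 0.009 m and angle between chip_tray's own z axis and vertical below 0.08 rad and linear speed of chip_tray below 0.03 m/s and contact force between the fingers and chip_tray below 0.1 N), for 0.2 s.
At the end, for the whole second after the job is handed in: The chip tray lies flat on the cork mat, its centre within 15 mm of the mat's centre and its long side within 0.2 rad of the mat's; each of the three boxes stands upright within 15 mm of where it stood at the start; all released and at rest (all of step 2 and distance of each of round_tin, square_box, oblong_box from where it was at the start of the episode below 0.015 m and angle between each of round_tin, square_box, oblong_box's own z axis and vertical below 0.1 rad and linear speed of each of round_tin, square_box, oblong_box below 0.03 m/s); the robot touches nothing.
It fails at once if the tumbler is moved by more than 20 mm or tipped (distance of tumbler from where it was at the start of the episode above 0.02 m or angle between tumbler's own z axis and vertical above 0.3 rad).
It fails at once if the ashtray is moved by more than 20 mm or tipped (distance of ashtray from where it was at the start of the episode above 0.02 m or angle between ashtray's own z axis and vertical above 0.3 rad).
It fails at once if a box or the tray is tipped by more than 0.6 rad (angle between any of round_tin, square_box, oblong_box, chip_tray's own z axis and vertical above 0.6 rad).
It also fails if it takes over 141 s, if anything falls off the work surface, if the arm or the gripper's body presses on something with over 40 N, if the wrist force passes 120 N, or if a joint passes its speed limit or range.

## Working session

There is one attempt and no reset: what is moved stays moved. The work goes in short steps, Python scripts to look and compute and a tool call to move; the robot and the scene stay as the last step left them, time stands still between calls to the robot, and variables do not carry over. Pictures are saved under pics/ and viewed, and the job is handed in when it is done.

Besides the shell and the picture viewer there is one more tool, called after "Call:" in YAML: its name, and indented under it one key for each argument. move_arm: Moves the arm, as the interface text tells. Its arguments: {"type":"object","properties":{"series":{"type":"array","items":{"type":"object","properties":{"x":{"type":"number"},"y":{"type":"number"},"z":{"type":"number"},"rx":{"type":"number"},"ry":{"type":"number"},"rz":{"type":"number"}}}},"jaw":{"type":"number"},"newtons":{"type":"number"}},"required":["series"]}

```bash
ls; mkdir -p pics
python3 - <<'E'
from cell import arm
import cv2
s=arm.observe(); print(s)
for n in("side","top"):
    cv2.imwrite(f"pics/{n}0.png",arm.get_image(n)); print(n,arm.camera_params(n))
E
```

```text
pics
{'clock': 0.0, 'joints': array([-1.2615895 ,  0.43520653,  0.02499263,  1.57412533, -0.01158289,
        1.13397757, -0.07509829]), 'dq': array([-0.00100847, -0.00037974, -0.001622  , -0.00050575,  0.00066095,
       -0.00012599, -0.00160698]), 'joint_efforts': array([-8.24408744e-04, -6.67849660e+01,  9.84695926e-01, -3.14462650e+01,
       -6.05449104e-02,  4.28938901e-02,  1.88420777e-04]), 'position': array([0.25003647, 0.57227218, 0.24494448]), 'ee_rot': array([-1.37737621, -0.89980471,  0.90180698]), 'force': array([-0.10158181, -0.6404988 , -1.08451494]), 'ft_torque': array([ 0.00707051,  0.06621272, -0.01242912]), 'width': 1.0015924253816202}
side {'K': array([[492.4879864 ,   0.        , 317.69143825],
       [  0.        , 492.4879864 , 242.01014711],
       [  0.        ,   0.        ,   1.        ]]), 'R': array([[ 0.8389737 , -0.54412164, -0.00740079],
       [-0.31658305, -0.4769831 , -0.81991603],
       [ 0.442604  ,  0.69023095, -0.57243596]]), 't': array([-0.45417681,  0.23206008,  0.76988418])}
top {'K': array([[490.19470677,   0.        , 325.35081038],
       [  0.        , 490.19470677, 236.86672594],
       [  0.        ,   0.        ,   1.        ]]), 'R': array([[ 0.01198037, -0.99992343, -0.0030996 ],
       [-0.98024966, -0.01113259, -0.19745044],
       [ 0.19740082,  0.00540391, -0.98030797]]), 't': array([0.05598048, 0.57394919, 1.09179517])}
```

View pics/top0.png

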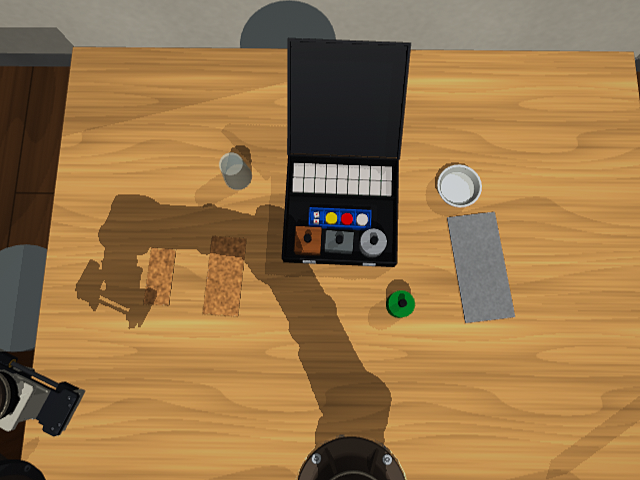

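View pics/side0.png

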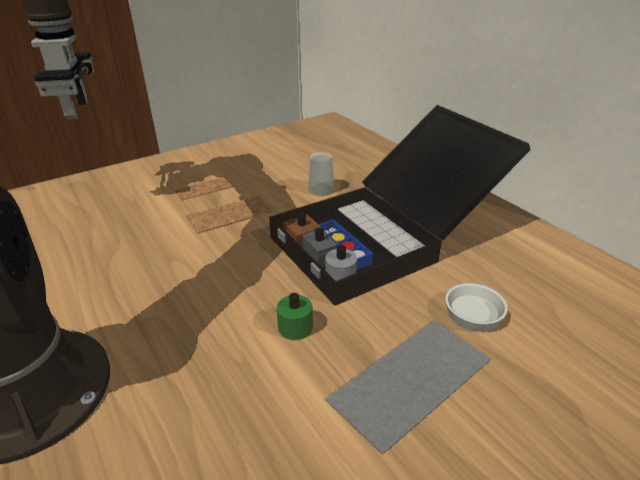

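Candidates: round tin is the steel one at top (373,241), in the case; the green one at (401,303) is a decoy. Cork mat is the larger one at (224,277); the smaller at (160,277) is a decoy. I'll check these in close crops.

Run:
```python
import cv2
i=cv2.imread("pics/top0.png")
cv2.imwrite("pics/c1.png",cv2.resize(i[150:275,275:405],None,fx=6,fy=6,interpolation=cv2.INTER_CUBIC)[:600])
cv2.imwrite("pics/c1b.png",cv2.resize(i[195:275,275:405],None,fx=6,fy=6,interpolation=cv2.INTER_CUBIC))
cv2.imwrite("pics/c2.png",cv2.resize(i[225:325,140:260],None,fx=6,fy=6,interpolation=cv2.INTER_CUBIC))
cv2.imwrite("pics/c3.png",cv2.resize(i[205:330,380:530],None,fx=4.8,fy=4.8,interpolation=cv2.INTER_CUBIC))
i=cv2.imread("pics/side0.png")
cv2.imwrite("pics/c4.png",cv2.resize(i[185:305,260:420],None,fx=5,fy=5,interpolation=cv2.INTER_CUBIC))
```

```text
(no output)
```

View pics/c1b.png

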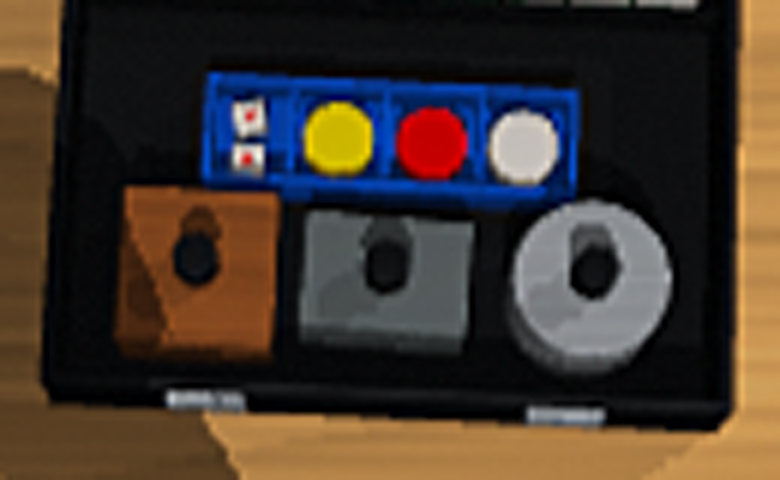

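View pics/c2.png

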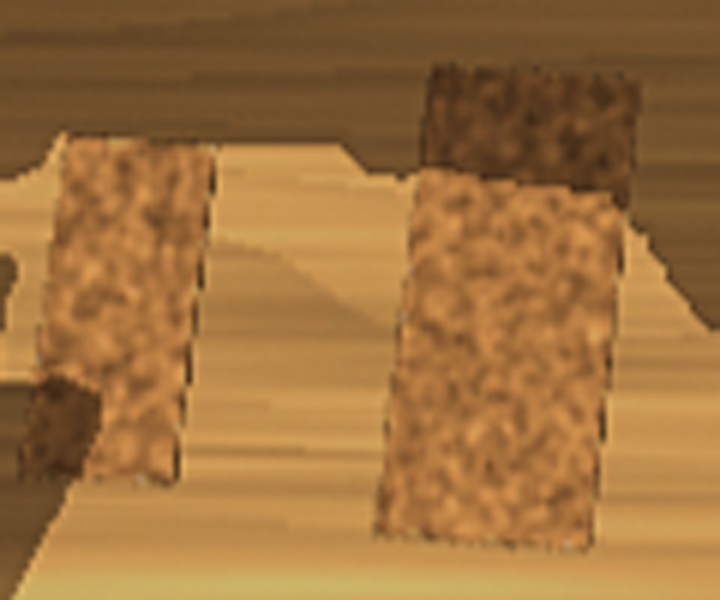

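View pics/c3.png

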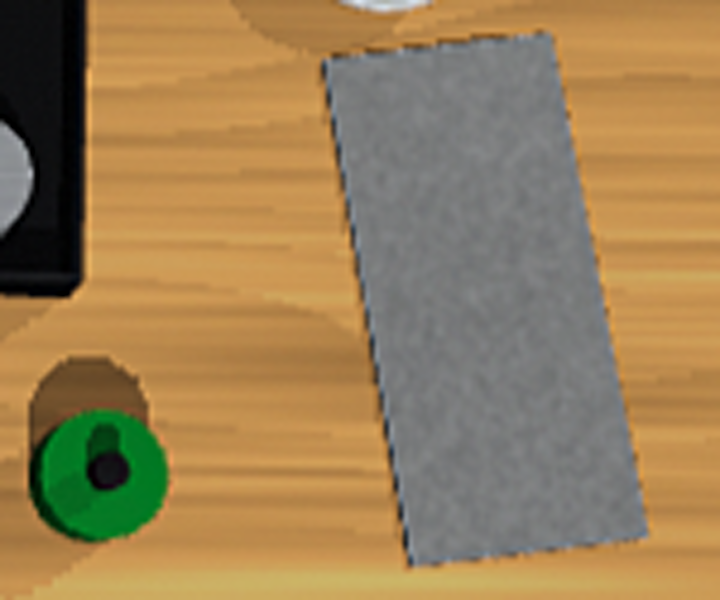

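View pics/c4.png

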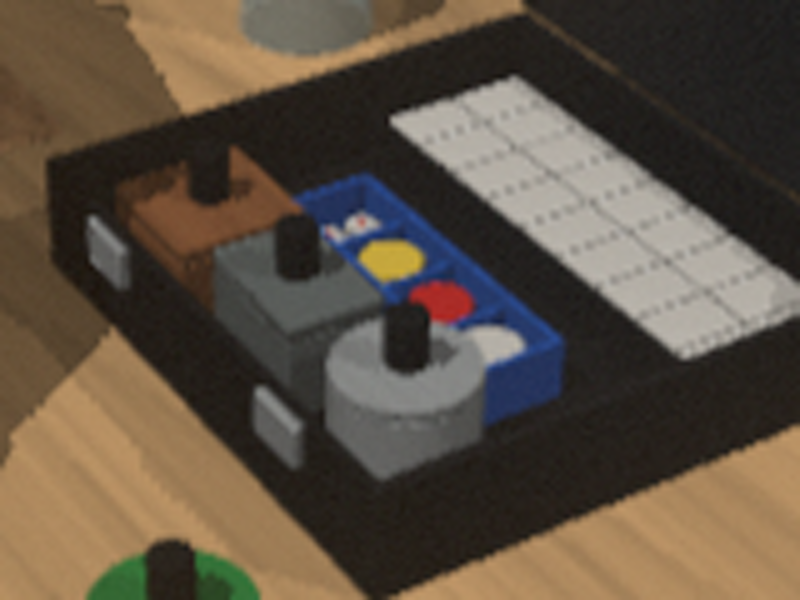

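View pics/c1.png

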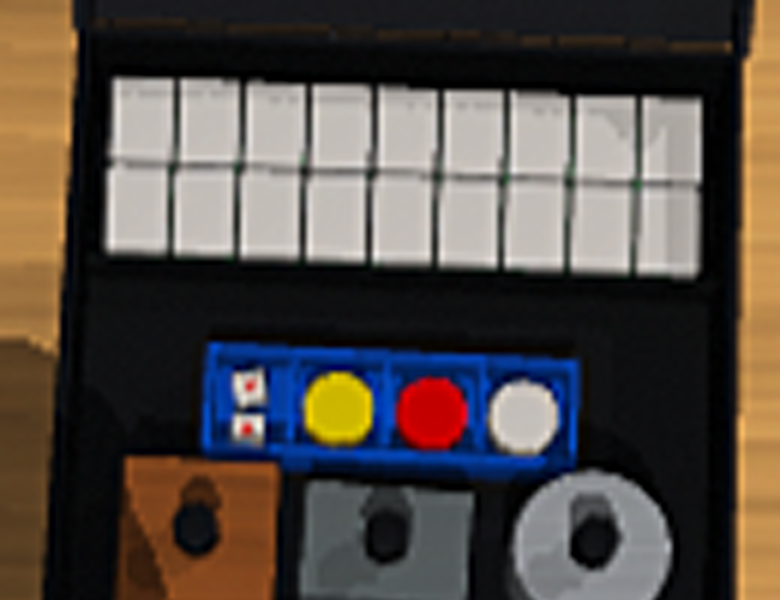

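```bash
cat > h.py <<'E'
from cell import arm
import numpy as np, cv2
from scipy.spatial.transform import Rotation as Ro
P={n:arm.camera_params(n) for n in("side","top")}
def w(n,uv,z):
    p=P[n]; d=np.linalg.inv(p["K"])@np.array([uv[0],uv[1],1.]); d=p["R"].T@d; c=-p["R"].T@p["t"]
    return c+d*(z-c[2])/d[2]
def px(n,X):
    p=P[n]; q=p["K"]@(p["R"]@np.asarray(X,float)+p["t"]); return q[:2]/q[2]
E
python3 - <<'E'
from h import *
np.set_printoptions(precision=4,suppress=True)
T=lambda u,v:(u/6+275-.4,v/6+195-.4)
S=lambda u,v:(u/5+260-.4,v/5+185-.4)
for nm,t,s,z in(("sq",(195,256),(210,142),.074),("ob",(388,264),(298,223),.078),("tin",(597,270),(407,312),.082)):
    print(nm,w("top",T(*t),z),w("side",S(*s),z))
k=[w("top",T(*t),z) for t,z in(((195,256),.074),((597,270),.082))]; d=k[0]-k[1]; print("dist",np.linalg.norm(d[:2]),"row ang",np.arctan2(d[1],d[0]))
tr=[w("top",T(*p),.034) for p in((208,72),(580,90),(574,195),(203,180))]
print(np.array(tr), "c",np.mean(tr,0)); print([np.linalg.norm(tr[i]-tr[(i+1)%4]) for i in range(4)])
M=[w("top",(u/6+139.6,v/6+224.6),.004) for u,v in((428,65),(640,78),(590,548),(377,534))]
B=[w("top",(u/4.8+379.6,v/4.8+204.6),.004) for u,v in((323,60),(550,33),(648,537),(410,565))]
for m in(M,B):
    m=np.array(m);print(m[:,:2],m.mean(0),[np.linalg.norm(m[i]-m[(i+1)%4]) for i in range(4)]); a=m[0]+m[1]-m[2]-m[3]; print("ang",np.arctan2(a[1],a[0]))
print("green",w("top",(401,303),.07),"ash",w("top",(458,187),.03),"tumbler",w("top",(232,162),.095))
s=arm.observe();R=Ro.from_rotvec(s["ee_rot"]).as_matrix();print(R)
E
```

```text
sq [0.5685 0.1047 0.074 ] [0.5722 0.11   0.074 ]
ob [0.5654 0.0305 0.078 ] [0.5659 0.0312 0.078 ]
tin [ 0.5632 -0.0491  0.082 ] [ 0.5636 -0.0485  0.082 ]
dist 0.15395193407518085 row ang 1.5363252958445157
[[ 0.6523  0.1027  0.034 ]
 [ 0.6465 -0.0475  0.034 ]
 [ 0.6031 -0.0448  0.034 ]
 [ 0.6076  0.1039  0.034 ]] c [0.6274 0.0286 0.034 ]
[np.float64(0.15024218449483956), np.float64(0.043474228716829516), np.float64(0.14869276626699918), np.float64(0.04474862759284965)]
[[0.5844 0.3443]
 [0.58   0.2571]
 [0.3898 0.2686]
 [0.3942 0.3535]] [0.4871 0.3059 0.004 ] [np.float64(0.08725389619043977), np.float64(0.19054525189502977), np.float64(0.08497666283464071), np.float64(0.19037835614105156)]
ang -0.054423458185890006
[[ 0.6373 -0.237 ]
 [ 0.6529 -0.3547]
 [ 0.3963 -0.3887]
 [ 0.3812 -0.2705]] [ 0.5169 -0.3127  0.004 ] [np.float64(0.1186704055629873), np.float64(0.2589013614466702), np.float64(0.11918748149186129), np.float64(0.2582285337912069)]
ang 0.1308840291725074
green [ 0.4205 -0.1098  0.07  ] ash [ 0.707  -0.2605  0.03  ] tumbler [0.7418 0.283  0.095 ]
[[ 0.4003 -0.0004 -0.9164]
 [ 0.9164 -0.0013  0.4003]
 [-0.0014 -1.     -0.0001]]
```

```bash
cat >> h.py <<'E'
def st():
    s=arm.observe(); R=Ro.from_rotvec(s["ee_rot"]).as_matrix(); phi=np.arctan2(R[1,0],R[0,0])
    np.set_printoptions(precision=4,suppress=True)
    print("t",round(s["clock"],2),"p",s["position"],"phi",round(phi,4),"tilt",round(float(np.arccos(min(1,-R[2,1]))),4),"F",s["force"],"w",round(s["width"],3),"q",s["joints"]); return s,R
def go(X):
    s,R=st(); d=R.T@(np.array(X)-s["position"])*100; print("total tool cm",d); return d
E
python3 - <<'E'
from h import *
s,R=st()
phi=np.arctan2(R[1,0],R[0,0]); print("ry to -0.035:",phi+.035)
c,sn=np.cos(-.035),np.sin(-.035)
R2=np.array([[c,0,-sn],[sn,0,c],[0,-1,0]])
print(R2.T@(np.array([.563,-.049,.18])-s["position"])*100)
E
```

```text
t 0.1 p [0.25   0.5723 0.245 ] phi 1.1589 tilt 0.0014 F [ 0.5092  0.899  -0.4421] w 1.001 q [-1.2616  0.4351  0.025   1.574  -0.0116  1.134  -0.0751]
ry to -0.035: 1.1939228894046705
[ 33.4522   6.5036 -61.0002]
```

Call:
move_arm:
  series:
    - {"ry": 0.17}
    - {"ry": 0.17}
    - {"ry": 0.17}
    - {"ry": 0.17}
    - {"ry": 0.17}
    - {"ry": 0.17}
    - {"ry": 0.17}
  jaw: 4
  newtons: 25

```text
invalid input
```

Call:
move_arm:
  series:
    - {"x": 0,"y": 0,"z": 0,"rx": 0,"ry": 0.17,"rz": 0}
    - {"x": 0,"y": 0,"z": 0,"rx": 0,"ry": 0.17,"rz": 0}
    - {"x": 0,"y": 0,"z": 0,"rx": 0,"ry": 0.17,"rz": 0}
    - {"x": 0,"y": 0,"z": 0,"rx": 0,"ry": 0.17,"rz": 0}
    - {"x": 0,"y": 0,"z": 0,"rx": 0,"ry": 0.17,"rz": 0}
    - {"x": 0,"y": 0,"z": 0,"rx": 0,"ry": 0.17,"rz": 0}
    - {"x": 0,"y": 0,"z": 0,"rx": 0,"ry": 0.17,"rz": 0}
  jaw: 4
  newtons: 25

```text
clock: 0.98
position: [0.2493, 0.5703, 0.2416]
ee_rot: [-1.578, 0.056, -0.052]
force: [-0.1, -0.1, -0.4]
width: 0.44
```

Call:
move_arm:
  series:
    - {"x": 2.8,"y": 0.4,"z": -5.1,"rx": 0,"ry": 0.01,"rz": 0}
    - {"x": 2.8,"y": 0.4,"z": -5.1,"rx": 0,"ry": 0.01,"rz": 0}
    - {"x": 2.8,"y": 0.4,"z": -5.1,"rx": 0,"ry": 0.01,"rz": 0}
    - {"x": 2.8,"y": 0.4,"z": -5.1,"rx": 0,"ry": 0.01,"rz": 0}
    - {"x": 2.8,"y": 0.4,"z": -5.1,"rx": 0,"ry": 0,"rz": 0}
    - {"x": 2.8,"y": 0.4,"z": -5.1,"rx": 0,"ry": 0,"rz": 0}
    - {"x": 2.8,"y": 0.4,"z": -5.1,"rx": 0,"ry": 0,"rz": 0}
    - {"x": 2.8,"y": 0.4,"z": -5.1,"rx": 0,"ry": 0,"rz": 0}

```text
clock: 1.98
position: [0.4341, 0.1336, 0.2095]
ee_rot: [-1.577, 0.084, -0.079]
force: [1.0, 0.4, -1.1]
width: 0.437
```

Run:
```python
from h import *
go([.563,-.049,.18])
```

```text
t 1.98 p [0.4341 0.1336 0.2095] phi -0.1034 tilt 0.0088 F [ 0.9748  0.3924 -1.1004] w 0.437 q [-0.8457  0.2034  0.5057  2.0463 -0.1148  0.926  -0.3824]
total tool cm [ 14.7088   3.0489 -16.8046]
```

Call:
move_arm:
  series:
    - {"x": 2.4,"y": 0.1,"z": -2.8,"rx": 0,"ry": -0.017,"rz": 0}
    - {"x": 2.4,"y": 0.1,"z": -2.8,"rx": 0,"ry": -0.017,"rz": 0}
    - {"x": 2.4,"y": 0.1,"z": -2.8,"rx": 0,"ry": -0.017,"rz": 0}
    - {"x": 2.4,"y": 0.1,"z": -2.8,"rx": 0,"ry": -0.017,"rz": 0}
    - {"x": 2.4,"y": 0.1,"z": -2.8,"rx": 0,"ry": 0,"rz": 0}
    - {"x": 2.4,"y": 0.1,"z": -2.8,"rx": 0,"ry": 0,"rz": 0}
    - {"x": 0,"y": 0,"z": 0,"rx": 0,"ry": 0,"rz": 0}

```text
clock: 2.85
position: [0.5696, -0.0549, 0.2026]
ee_rot: [-1.58, 0.036, -0.026]
force: [0.6, 0.7, -0.0]
width: 0.435
```

Run:
```python
from h import *
s,R=st()
cv2.imwrite("pics/t1.png",arm.get_image("top"));cv2.imwrite("pics/s1.png",cv2.resize(arm.get_image("side")[100:320,220:480],None,fx=3,fy=3))
go([.563,-.049,.16]); print(Ro.from_matrix(R).as_rotvec())
# correction to ideal
c,sn=np.cos(-.035),np.sin(-.035); R2=np.array([[c,0,-sn],[sn,0,c],[0,-1,0]])
print("rot corr",Ro.from_matrix(R.T@R2).as_rotvec())
```

```text
t 2.85 p [ 0.5696 -0.0549  0.2026] phi -0.0396 tilt 0.0115 F [ 0.5961  0.7095 -0.0029] w 0.435 q [-0.4     0.4229  0.553   1.7889 -0.2458  1.0063  0.2077]
t 2.95 p [ 0.5684 -0.0519  0.2024] phi -0.0365 tilt 0.0109 F [0.6126 0.9055 0.1905] w 0.436 q [-0.4031  0.4211  0.5509  1.7914 -0.246   1.0065  0.2064]
total tool cm [-0.5158  4.2395  0.3017]
[-1.5802  0.036  -0.0262]
rot corr [ 0.0098 -0.0046 -0.0061]
```

```bash
cat >> h.py <<'E'
def to(X,phi=None):
    s,R=st(); p=np.arctan2(R[1,0],R[0,0]) if phi is None else phi
    c,sn=np.cos(p),np.sin(p); R2=np.array([[c,0,-sn],[sn,0,c],[0,-1,0]])
    print("shift cm",R.T@(np.array(X)-s["position"])*100,"turn",Ro.from_matrix(R.T@R2).as_rotvec())
E
python3 - <<'E'
from h import *
to([.563,-.049,.100],-.035)
i=cv2.imread("pics/t1.png");cv2.imwrite("pics/t1c.png",cv2.resize(i[180:290,280:420],None,fx=5,fy=5))
E
```

```text
t 2.95 p [ 0.5684 -0.0519  0.2024] phi -0.0365 tilt 0.0109 F [0.6126 0.9055 0.1905] w 0.436 q [-0.4031  0.4211  0.5509  1.7914 -0.246   1.0065  0.2064]
shift cm [-0.471  10.2391  0.3491] turn [ 0.0079 -0.0015 -0.0075]
```

View pics/s1.png

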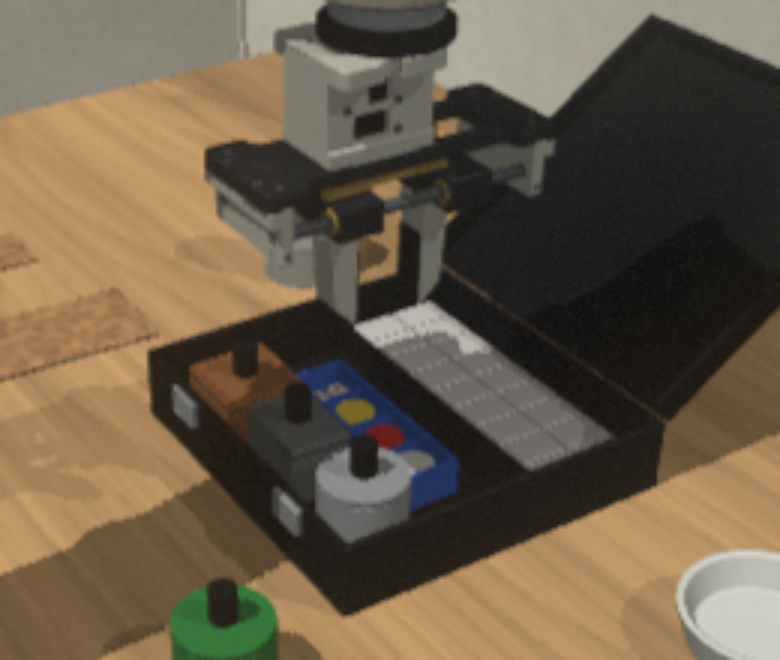

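Call:
move_arm:
  series:
    - {"x": -0.2,"y": 1,"z": 0.1,"rx": 0.01,"ry": -0.005,"rz": -0.006}
    - {"x": -0.2,"y": 2.5,"z": 0.1,"rx": 0,"ry": 0,"rz": 0}
    - {"x": -0.1,"y": 2.5,"z": 0.1,"rx": 0,"ry": 0,"rz": 0}
    - {"x": 0,"y": 2.5,"z": 0,"rx": 0,"ry": 0,"rz": 0}
    - {"x": 0,"y": 1,"z": 0,"rx": 0,"ry": 0,"rz": 0}
    - {"x": 0,"y": 0,"z": 0,"rx": 0,"ry": 0,"rz": 0}

```text
clock: 3.7
position: [0.559, -0.041, 0.1031]
ee_rot: [-1.563, 0.019, -0.015]
force: [0.8, -0.5, -0.4]
width: 0.44
```

Run:
```python
from h import *
cv2.imwrite("pics/s2.png",cv2.resize(arm.get_image("side")[150:300,260:420],None,fx=5,fy=4))
i=arm.get_image("top");cv2.imwrite("pics/t2.png",cv2.resize(i[180:290,280:420],None,fx=5,fy=5))
to([.563,-.049,.080],-.035)
```

```text
t 3.8 p [ 0.5598 -0.0413  0.104 ] phi -0.0224 tilt 0.008 F [-0.2218  0.8134 -0.5807] w 0.437 q [-0.356   0.5233  0.4777  1.9142 -0.3424  0.7853  0.2904]
shift cm [ 0.3436  2.3958 -0.7811] turn [-0.0079  0.0126 -0.0012]
```

View pics/s2.png

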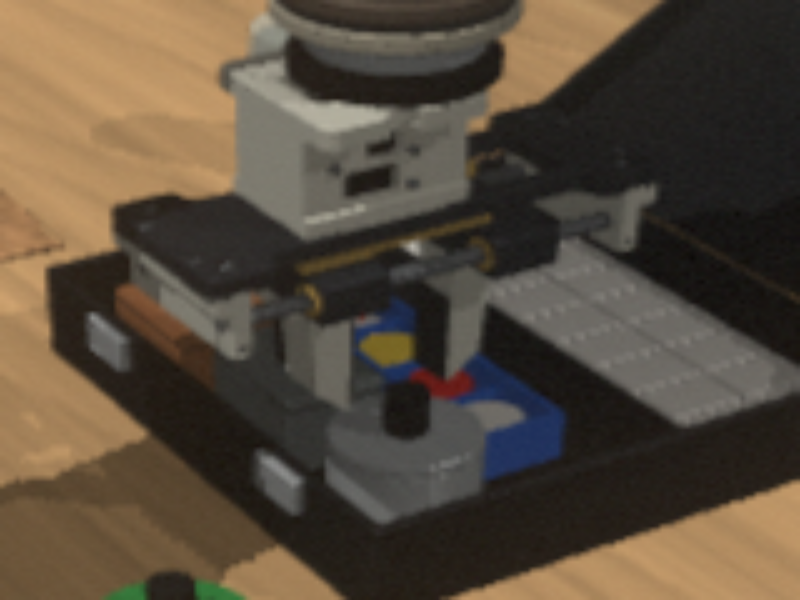

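View pics/t2.png

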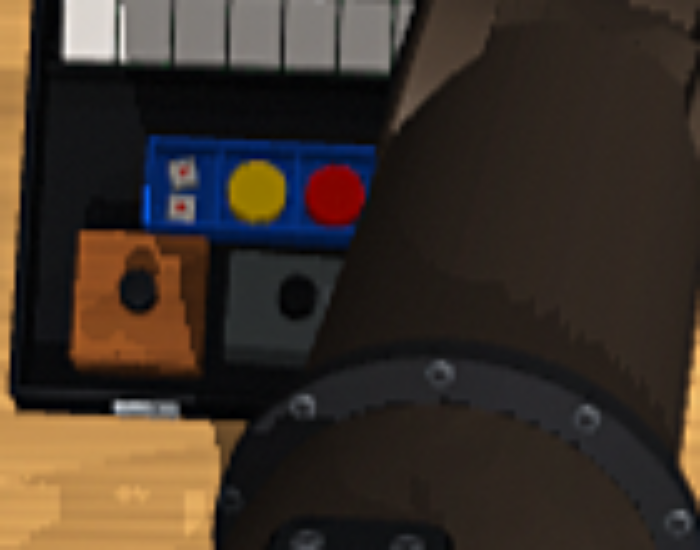

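Call:
move_arm:
  series:
    - {"x": 0.3,"y": 0,"z": -0.7,"rx": -0.008,"ry": 0.012,"rz": 0}
    - {"x": 0,"y": 0,"z": 0,"rx": 0,"ry": 0,"rz": 0}

```text
clock: 4.05
position: [0.5639, -0.0491, 0.1055]
ee_rot: [-1.571, 0.026, -0.029]
force: [-0.8, -0.5, 0.3]
width: 0.438
```

Run:
```python
from h import *
to([.563,-.049,.080],-.035)
```

```text
t 4.05 p [ 0.5639 -0.0491  0.1055] phi -0.0353 tilt 0.0017 F [-0.754  -0.5186  0.3089] w 0.438 q [-0.353   0.5276  0.4874  1.9047 -0.3381  0.7888  0.2837]
shift cm [-0.0896  2.5527  0.0045] turn [ 0.0005 -0.0003  0.0016]
```

Call:
move_arm:
  series:
    - {"x": -0.1,"y": 0.8,"z": 0,"rx": 0,"ry": 0,"rz": 0}
    - {"x": 0,"y": 0.8,"z": 0,"rx": 0,"ry": 0,"rz": 0}
    - {"x": 0,"y": 0.7,"z": 0,"rx": 0,"ry": 0,"rz": 0}
    - {"x": 0,"y": 0.2,"z": 0,"rx": 0,"ry": 0,"rz": 0}
    - {"x": 0,"y": 0,"z": 0,"rx": 0,"ry": 0,"rz": 0}

```text
clock: 4.68
position: [0.5628, -0.049, 0.0786]
ee_rot: [-1.571, 0.027, -0.029]
force: [0.2, -0.2, 0.9]
width: 0.435
```

Run:
```python
from h import *
cv2.imwrite("pics/s3.png",cv2.resize(arm.get_image("side")[150:300,260:420],None,fx=5,fy=4))
to([.563,-.049,.080],-.035)
```

```text
t 4.72 p [ 0.5628 -0.049   0.0787] phi -0.0353 tilt 0.0015 F [-0.2224 -0.7745 -0.0044] w 0.437 q [-0.3347  0.5635  0.4635  1.9262 -0.3644  0.7332  0.3056]
shift cm [ 0.0235 -0.1302 -0.0034] turn [ 0.0004 -0.0003  0.0014]
```

View pics/s3.png

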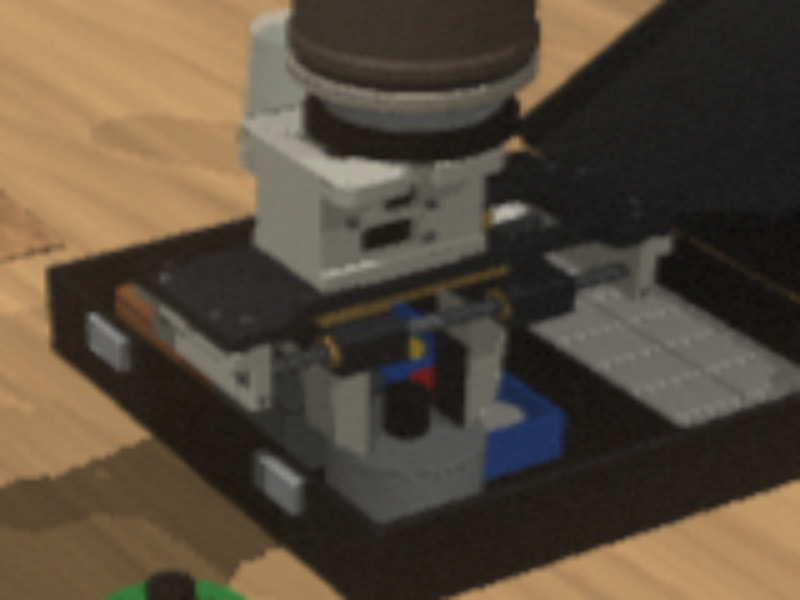

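Call:
move_arm:
  series:
    - {"x": 0,"y": -0.05,"z": 0,"rx": 0,"ry": 0,"rz": 0}
    - {"x": 0,"y": 0,"z": 0,"rx": 0,"ry": 0,"rz": 0}
    - {"x": 0,"y": 0,"z": 0,"rx": 0,"ry": 0,"rz": 0}
    - {"x": 0,"y": 0,"z": 0,"rx": 0,"ry": 0,"rz": 0}
  jaw: 0
  newtons: 30

```text
clock: 5.22
position: [0.5633, -0.049, 0.0798]
ee_rot: [-1.571, 0.026, -0.03]
force: [1.0, 0.6, -2.3]
width: 0.186
```

Run:
```python
from h import *
to([.563,-.049,.190],-.035)
```

```text
t 5.22 p [ 0.5633 -0.049   0.0798] phi -0.0352 tilt 0.0027 F [ 0.9606  0.6424 -2.2646] w 0.186 q [-0.3352  0.562   0.4643  1.9253 -0.3637  0.7342  0.3051]
shift cm [  0.0024 -11.0215  -0.007 ] turn [ 0.0003 -0.0002  0.0027]
```

Call:
move_arm:
  series:
    - {"x": 0,"y": -0.8,"z": 0,"rx": 0,"ry": 0,"rz": 0.003}
    - {"x": 0,"y": -1.6,"z": 0,"rx": 0,"ry": 0,"rz": 0}
    - {"x": 0,"y": -2,"z": 0,"rx": 0,"ry": 0,"rz": 0}
    - {"x": 0,"y": -2.2,"z": 0,"rx": 0,"ry": 0,"rz": 0}
    - {"x": 0,"y": -2.2,"z": 0,"rx": 0,"ry": 0,"rz": 0}
    - {"x": 0,"y": -1.2,"z": 0,"rx": 0,"ry": 0,"rz": 0}
    - {"x": 0,"y": -0.4,"z": 0,"rx": 0,"ry": 0,"rz": 0}

```text
clock: 6.1
position: [0.5629, -0.0493, 0.1916]
ee_rot: [-1.571, 0.028, -0.029]
force: [0.1, -0.4, -1.9]
width: 0.187
```

Run:
```python
from h import *
cv2.imwrite("pics/s4.png",arm.get_image("side"))
to([.601,-.302,.180],-.035)
```

```text
t 6.15 p [ 0.563  -0.0494  0.1918] phi -0.0361 tilt 0.0006 F [-0.8772  0.1229 -0.2077] w 0.185 q [-0.404   0.4195  0.5482  1.8238 -0.2602  0.9696  0.2179]
shift cm [  4.7051   1.1806 -25.1076] turn [ 0.0001 -0.0011  0.0005]
```

View pics/s4.png

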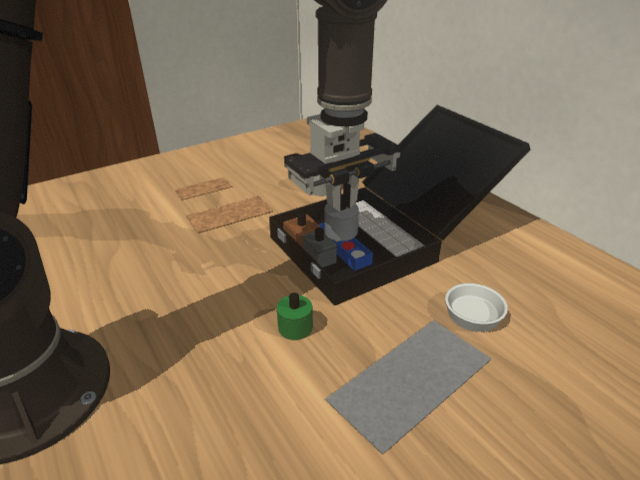

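The tin is held level at (340,220), clear of the case. I'll carry it to the far end of the board.

Call:
move_arm:
  series:
    - {"x": 0.3,"y": 0.1,"z": -1.5,"rx": 0,"ry": 0,"rz": 0}
    - {"x": 0.6,"y": 0.1,"z": -3,"rx": 0,"ry": 0,"rz": 0}
    - {"x": 0.8,"y": 0.1,"z": -4.3,"rx": 0,"ry": 0,"rz": 0}
    - {"x": 0.8,"y": 0.1,"z": -4.5,"rx": 0,"ry": 0,"rz": 0}
    - {"x": 0.8,"y": 0.1,"z": -4.5,"rx": 0,"ry": 0,"rz": 0}
    - {"x": 0.7,"y": 0.1,"z": -3.5,"rx": 0,"ry": 0,"rz": 0}
    - {"x": 0.4,"y": 0,"z": -2,"rx": 0,"ry": 0,"rz": 0}
    - {"x": 0.1,"y": 0,"z": -0.8,"rx": 0,"ry": 0,"rz": 0}
    - {"x": 0,"y": 0,"z": 0,"rx": 0,"ry": 0,"rz": 0}

```text
clock: 7.28
position: [0.5949, -0.3071, 0.1766]
ee_rot: [-1.572, 0.04, -0.021]
force: [-0.0, 0.9, -1.6]
width: 0.189
```

Run:
```python
from h import *
to([.601,-.302,.100],-.035)
```

```text
t 7.28 p [ 0.5949 -0.3071  0.1766] phi -0.0387 tilt 0.0126 F [-0.0446  0.8811 -1.6176] w 0.189 q [ 0.0585  0.6113  0.5411  1.5574 -0.3341  1.0784  0.6429]
shift cm [0.685  7.6508 0.5389] turn [ 0.0013 -0.0037 -0.0126]
```

Call:
move_arm:
  series:
    - {"x": 0.5,"y": 1,"z": 0.4,"rx": 0.001,"ry": -0.004,"rz": -0.012}
    - {"x": 0,"y": 2,"z": 0,"rx": 0,"ry": 0,"rz": 0}
    - {"x": 0,"y": 2,"z": 0,"rx": 0,"ry": 0,"rz": 0}
    - {"x": 0,"y": 2,"z": 0,"rx": 0,"ry": 0,"rz": 0}
    - {"x": 0,"y": 1,"z": 0,"rx": 0,"ry": 0,"rz": 0}
    - {"x": 0,"y": 0,"z": 0,"rx": 0,"ry": 0,"rz": 0}

```text
clock: 8.02
position: [0.6026, -0.293, 0.0913]
ee_rot: [-1.565, 0.018, -0.02]
force: [1.1, -0.6, -2.0]
width: 0.188
```

Run:
```python
from h import *
to([.601,-.302,.079],-.035)
```

```text
t 8.03 p [ 0.6026 -0.293   0.0913] phi -0.0241 tilt 0.0057 F [ 1.1226 -0.5924 -1.9637] w 0.188 q [ 0.0726  0.6928  0.4854  1.6386 -0.3945  0.9097  0.6846]
shift cm [-0.1421  1.2289 -0.9122] turn [-0.0055  0.011   0.0015]
```

Call:
move_arm:
  series:
    - {"x": -0.1,"y": 0,"z": -0.8,"rx": -0.005,"ry": 0.011,"rz": 0.001}
    - {"x": 0,"y": 0.5,"z": 0,"rx": 0,"ry": 0,"rz": 0}
    - {"x": 0,"y": 0.4,"z": 0,"rx": 0,"ry": 0,"rz": 0}
    - {"x": 0,"y": 0.2,"z": 0,"rx": 0,"ry": 0,"rz": 0}
    - {"x": 0,"y": 0.1,"z": 0,"rx": 0,"ry": 0,"rz": 0}

```text
clock: 8.65
position: [0.6026, -0.302, 0.0806]
ee_rot: [-1.572, 0.025, -0.031]
force: [0.9, -0.1, -1.5]
width: 0.186
```

Run:
```python
from h import *
to([.601,-.302,.078],-.035)
cv2.imwrite("pics/s5.png",cv2.resize(arm.get_image("side")[240:440,320:520],None,fx=3,fy=3))
```

```text
t 8.65 p [ 0.6026 -0.302   0.0806] phi -0.0357 tilt 0.0039 F [ 0.8571 -0.1066 -1.4716] w 0.186 q [ 0.0843  0.7092  0.484   1.6395 -0.4017  0.8893  0.6884]
shift cm [-0.1572  0.2625 -0.0031] turn [ 0.001  -0.0007  0.0037]
```

View pics/s5.png

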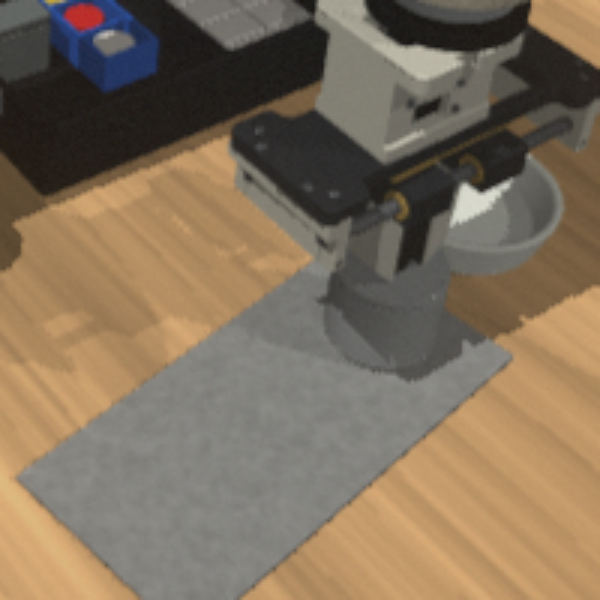

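Call:
move_arm:
  series:
    - {"x": 0,"y": 0.2,"z": 0,"rx": 0,"ry": 0,"rz": 0.003}
    - {"x": 0,"y": 0.1,"z": 0,"rx": 0,"ry": 0,"rz": 0}
    - {"x": 0,"y": 0,"z": 0,"rx": 0,"ry": 0,"rz": 0}

```text
clock: 9.07
position: [0.6027, -0.302, 0.0776]
ee_rot: [-1.572, 0.027, -0.028]
force: [-0.9, 1.2, -0.7]
width: 0.186
```

Run:
```python
from h import *
st()
```

```text
t 9.07 p [ 0.6027 -0.302   0.0776] phi -0.0355 tilt 0.0014 F [-0.924   1.1818 -0.7152] w 0.186 q [ 0.0846  0.7145  0.4832  1.6384 -0.4023  0.888   0.6884]
```

Call:
move_arm:
  series:
    - {"x": 0,"y": 0,"z": 0,"rx": 0,"ry": 0,"rz": 0}
    - {"x": 0,"y": 0,"z": 0,"rx": 0,"ry": 0,"rz": 0}
    - {"x": 0,"y": 0,"z": 0,"rx": 0,"ry": 0,"rz": 0}
    - {"x": 0,"y": -1,"z": 0,"rx": 0,"ry": 0,"rz": 0}
    - {"x": 0,"y": -2.5,"z": 0,"rx": 0,"ry": 0,"rz": 0}
    - {"x": 0,"y": -3,"z": 0,"rx": 0,"ry": 0,"rz": 0}
    - {"x": 0,"y": -2,"z": 0,"rx": 0,"ry": 0,"rz": 0}
    - {"x": 0,"y": 0,"z": 0,"rx": 0,"ry": 0,"rz": 0}
  jaw: 4

```text
clock: 10.07
position: [0.6032, -0.3027, 0.1684]
ee_rot: [-1.573, 0.026, -0.031]
force: [-0.1, -0.9, -0.9]
width: 0.434
```

Run:
```python
from h import *
to([.5655,.030,.150],-.035)
cv2.imwrite("pics/s6.png",arm.get_image("side"))
```

```text
t 10.07 p [ 0.6032 -0.3027  0.1684] phi -0.036 tilt 0.0041 F [-0.0635 -0.8871 -0.9417] w 0.434 q [ 0.0541  0.6187  0.5345  1.5651 -0.3469  1.0495  0.6443]
shift cm [-4.9709  1.7431 33.1178] turn [ 0.0024 -0.001   0.0033]
```

View pics/s6.png

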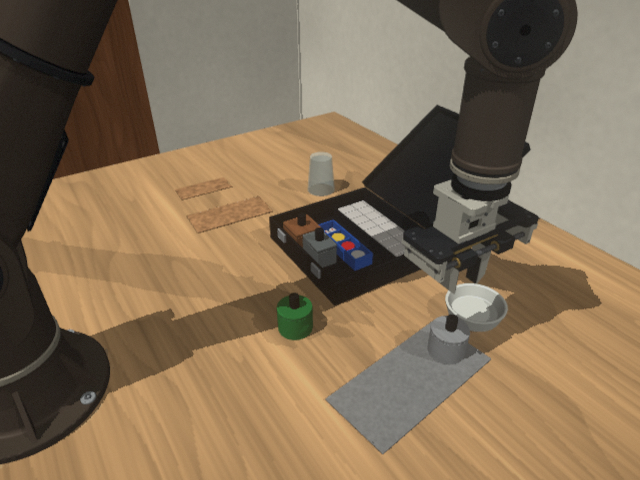

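The tin stands on the board at (450,340), the fingers clear of it. Next is the oblong box.

Call:
move_arm:
  series:
    - {"x": -0.3,"y": 0,"z": 2,"rx": 0,"ry": 0,"rz": 0}
    - {"x": -0.6,"y": 0,"z": 4,"rx": 0,"ry": 0,"rz": 0}
    - {"x": -0.8,"y": 0,"z": 5,"rx": 0,"ry": 0,"rz": 0}
    - {"x": -0.8,"y": 0,"z": 5.2,"rx": 0,"ry": 0,"rz": 0}
    - {"x": -0.8,"y": 0,"z": 5.2,"rx": 0,"ry": 0,"rz": 0}
    - {"x": -0.8,"y": 0,"z": 5,"rx": 0,"ry": 0,"rz": 0}
    - {"x": -0.6,"y": 0,"z": 4,"rx": 0,"ry": 0,"rz": 0}
    - {"x": -0.3,"y": 0,"z": 2,"rx": 0,"ry": 0,"rz": 0}
    - {"x": 0,"y": 0,"z": 0.5,"rx": 0,"ry": 0,"rz": 0}
    - {"x": 0,"y": 0,"z": 0,"rx": 0,"ry": 0,"rz": 0}

```text
clock: 11.38
position: [0.5529, 0.0517, 0.1571]
ee_rot: [-1.569, 0.032, -0.009]
force: [-0.3, -0.8, 0.4]
width: 0.436
```

Run:
```python
from h import *
to([.5655,.030,.100],-.035)
```

```text
t 11.38 p [0.5529 0.0517 0.1571] phi -0.0263 tilt 0.0151 F [-0.2764 -0.7959  0.3797] w 0.436 q [-0.572   0.4546  0.5353  1.8722 -0.2925  0.9077  0.078 ]
shift cm [ 1.4051  5.6857 -2.1419] turn [-0.0017  0.0087 -0.015 ]
```

Call:
move_arm:
  series:
    - {"x": 1.2,"y": 0,"z": -1.9,"rx": -0.001,"ry": 0.009,"rz": -0.015}
    - {"x": 0,"y": 0,"z": 0,"rx": 0,"ry": 0,"rz": 0}
    - {"x": 0,"y": 1.5,"z": 0,"rx": 0,"ry": 0,"rz": 0}
    - {"x": 0,"y": 2,"z": 0,"rx": 0,"ry": 0,"rz": 0}
    - {"x": 0,"y": 1,"z": 0,"rx": 0,"ry": 0,"rz": 0}
    - {"x": 0,"y": 0,"z": 0,"rx": 0,"ry": 0,"rz": 0}

```text
clock: 12.12
position: [0.5646, 0.0261, 0.1083]
ee_rot: [-1.572, 0.034, -0.034]
force: [-1.0, -0.7, 0.1]
width: 0.436
```

Run:
```python
from h import *
to([.5655,.030,.076],-.035)
cv2.imwrite("pics/s7.png",cv2.resize(arm.get_image("side")[150:300,260:420],None,fx=5,fy=4))
```

```text
t 12.12 p [0.5646 0.0261 0.1083] phi -0.0432 tilt 0.0012 F [-1.029  -0.6943  0.0723] w 0.436 q [-0.4989  0.5263  0.5053  1.9038 -0.3447  0.798   0.1498]
shift cm [0.0766 3.2331 0.4003] turn [ 0.0012 -0.0082 -0.0001]
```

View pics/s7.png

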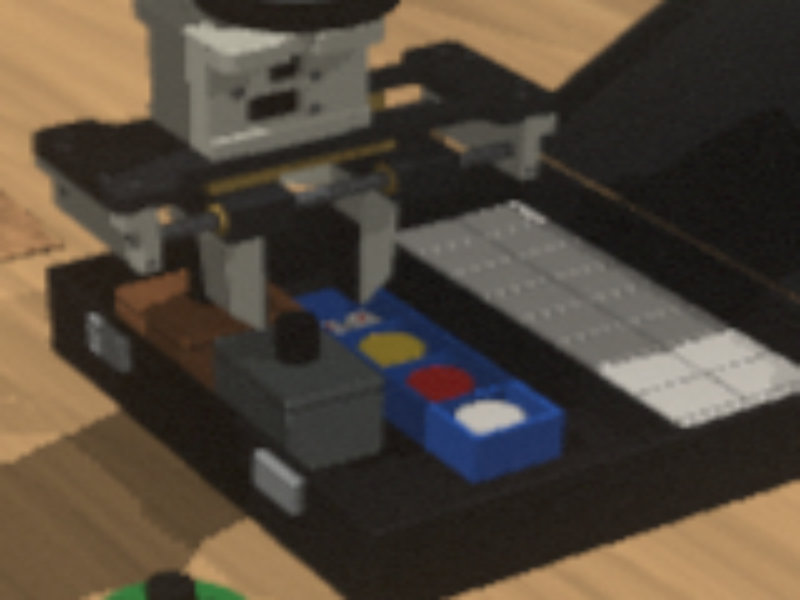

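Call:
move_arm:
  series:
    - {"x": 0.1,"y": 0,"z": 0.4,"rx": 0.001,"ry": -0.008,"rz": 0}
    - {"x": 0,"y": 1,"z": 0,"rx": 0,"ry": 0,"rz": 0}
    - {"x": 0,"y": 1,"z": 0,"rx": 0,"ry": 0,"rz": 0}
    - {"x": 0,"y": 0.8,"z": 0,"rx": 0,"ry": 0,"rz": 0}
    - {"x": 0,"y": 0.2,"z": 0,"rx": 0,"ry": 0,"rz": 0}
    - {"x": 0,"y": 0,"z": 0,"rx": 0,"ry": 0,"rz": 0}

```text
clock: 12.92
position: [0.5668, 0.0307, 0.0775]
ee_rot: [-1.57, 0.025, -0.028]
force: [-0.1, 0.4, 0.7]
width: 0.437
```

Run:
```python
from h import *
to([.5655,.030,.076],-.035)
cv2.imwrite("pics/s8.png",cv2.resize(arm.get_image("side")[150:300,260:420],None,fx=5,fy=4))
```

```text
t 12.93 p [0.5668 0.0307 0.0775] phi -0.0339 tilt 0.002 F [-0.113   0.3835  0.6891] w 0.437 q [-0.481   0.5704  0.474   1.9213 -0.3764  0.7354  0.1772]
shift cm [-0.1235  0.1502 -0.0733] turn [-0.0003  0.0011  0.002 ]
```

View pics/s8.png

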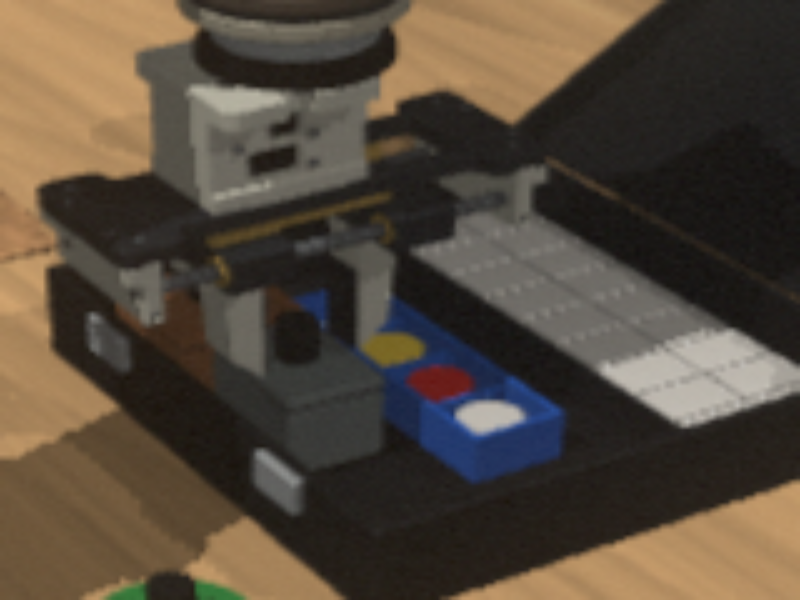

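Call:
move_arm:
  series:
    - {"x": -0.1,"y": 0.1,"z": -0.1,"rx": 0,"ry": 0,"rz": 0}
    - {"x": 0,"y": 0,"z": 0,"rx": 0,"ry": 0,"rz": 0}
    - {"x": 0,"y": 0,"z": 0,"rx": 0,"ry": 0,"rz": 0}
    - {"x": 0,"y": 0,"z": 0,"rx": 0,"ry": 0,"rz": 0}
  jaw: 0

```text
clock: 13.48
position: [0.566, 0.0296, 0.0771]
ee_rot: [-1.57, 0.024, -0.029]
force: [-0.2, -0.3, -1.3]
width: 0.184
```

Run:
```python
from h import *
to([.517,-.313,.18],-.035)
```

```text
t 13.47 p [0.566  0.0296 0.0771] phi -0.034 tilt 0.0032 F [-0.2065 -0.2532 -1.2687] w 0.184 q [-0.4793  0.5694  0.4734  1.9246 -0.3771  0.7319  0.1797]
shift cm [ -3.703  -10.3236 -34.4048] turn [-0.0006  0.001   0.0031]
```

Call:
move_arm:
  series:
    - {"x": 0,"y": -0.8,"z": 0,"rx": 0,"ry": 0,"rz": 0.003}
    - {"x": 0,"y": -1.6,"z": 0,"rx": 0,"ry": 0,"rz": 0}
    - {"x": 0,"y": -2.2,"z": 0,"rx": 0,"ry": 0,"rz": 0}
    - {"x": 0,"y": -2.4,"z": 0,"rx": 0,"ry": 0,"rz": 0}
    - {"x": 0,"y": -2.2,"z": 0,"rx": 0,"ry": 0,"rz": 0}
    - {"x": 0,"y": -1.2,"z": 0,"rx": 0,"ry": 0,"rz": 0}
    - {"x": 0,"y": 0,"z": 0,"rx": 0,"ry": 0,"rz": 0}

```text
clock: 14.35
position: [0.5662, 0.0292, 0.1893]
ee_rot: [-1.57, 0.026, -0.029]
force: [0.1, 0.1, -2.5]
width: 0.186
```

Call:
move_arm:
  series:
    - {"x": -0.2,"y": 0,"z": -2,"rx": 0,"ry": 0,"rz": 0}
    - {"x": -0.3,"y": 0,"z": -3.5,"rx": 0,"ry": 0,"rz": 0}
    - {"x": -0.4,"y": 0,"z": -4.5,"rx": 0,"ry": 0,"rz": 0}
    - {"x": -0.4,"y": 0,"z": -5,"rx": 0,"ry": 0,"rz": 0}
    - {"x": -0.4,"y": 0,"z": -5,"rx": 0,"ry": 0,"rz": 0}
    - {"x": -0.4,"y": 0,"z": -5,"rx": 0,"ry": 0,"rz": 0}
    - {"x": -0.4,"y": 0,"z": -4,"rx": 0,"ry": 0,"rz": 0}
    - {"x": -0.2,"y": 0,"z": -2.5,"rx": 0,"ry": 0,"rz": 0}
    - {"x": 0,"y": 0,"z": -1.2,"rx": 0,"ry": 0,"rz": 0}
    - {"x": 0,"y": 0,"z": 0,"rx": 0,"ry": 0,"rz": 0}
    - {"x": 0,"y": 0,"z": 0,"rx": 0,"ry": 0,"rz": 0}

```text
clock: 15.72
position: [0.5164, -0.3144, 0.181]
ee_rot: [-1.571, 0.042, -0.021]
force: [-0.3, 0.2, -1.5]
width: 0.184
```

Run:
```python
from h import *
to([.517,-.313,.10],-.035)
```

```text
t 15.72 p [ 0.5164 -0.3144  0.181 ] phi -0.0398 tilt 0.013 F [-0.3229  0.1677 -1.5267] w 0.184 q [ 0.0572  0.5105  0.5864  1.7293 -0.3164  1.0104  0.7179]
shift cm [0.1565 8.0951 0.1467] turn [ 0.0004 -0.0048 -0.013 ]
```

Call:
move_arm:
  series:
    - {"x": 0.1,"y": 0.5,"z": 0,"rx": 0,"ry": -0.005,"rz": -0.013}
    - {"x": 0,"y": 1.5,"z": 0,"rx": 0,"ry": 0,"rz": 0}
    - {"x": 0,"y": 2,"z": 0,"rx": 0,"ry": 0,"rz": 0}
    - {"x": 0,"y": 2,"z": 0,"rx": 0,"ry": 0,"rz": 0}
    - {"x": 0,"y": 1.5,"z": 0,"rx": 0,"ry": 0,"rz": 0}
    - {"x": 0,"y": 0.5,"z": 0,"rx": 0,"ry": 0,"rz": 0}
    - {"x": 0,"y": 0,"z": 0,"rx": 0,"ry": 0,"rz": 0}

```text
clock: 16.6
position: [0.5188, -0.3086, 0.0948]
ee_rot: [-1.568, 0.021, -0.021]
force: [-0.8, 0.4, -0.5]
width: 0.187
```

Run:
```python
from h import *
to([.517,-.313,.0755],-.035)
```

```text
t 16.6 p [ 0.5188 -0.3086  0.0948] phi -0.027 tilt 0.0026 F [-0.7925  0.4167 -0.5147] w 0.187 q [ 0.0984  0.6029  0.5197  1.8166 -0.3955  0.828   0.7874]
shift cm [-0.1695  1.9273 -0.4473] turn [-0.0026  0.008  -0.0001]
```

Call:
move_arm:
  series:
    - {"x": -0.1,"y": 0.4,"z": -0.4,"rx": -0.002,"ry": 0.008,"rz": 0}
    - {"x": 0,"y": 0.7,"z": 0,"rx": 0,"ry": 0,"rz": 0}
    - {"x": 0,"y": 0.5,"z": 0,"rx": 0,"ry": 0,"rz": 0}
    - {"x": 0,"y": 0.2,"z": 0,"rx": 0,"ry": 0,"rz": 0}
    - {"x": 0,"y": 0,"z": 0,"rx": 0,"ry": 0,"rz": 0}

```text
clock: 17.23
position: [0.5184, -0.3136, 0.0769]
ee_rot: [-1.571, 0.026, -0.03]
force: [-0.3, 0.3, -2.2]
width: 0.186
```

Run:
```python
from h import *
to([.517,-.313,.075],-.035)
cv2.imwrite("pics/s9.png",cv2.resize(arm.get_image("side")[240:440,320:520],None,fx=3,fy=3))
```

```text
t 17.23 p [ 0.5184 -0.3136  0.0769] phi -0.0358 tilt 0.0023 F [-0.2822  0.2799 -2.2224] w 0.186 q [ 0.1143  0.6277  0.5074  1.826  -0.4134  0.792   0.7996]
shift cm [-0.1469  0.1909  0.0519] turn [ 0.0006 -0.0008  0.0022]
```

View pics/s9.png

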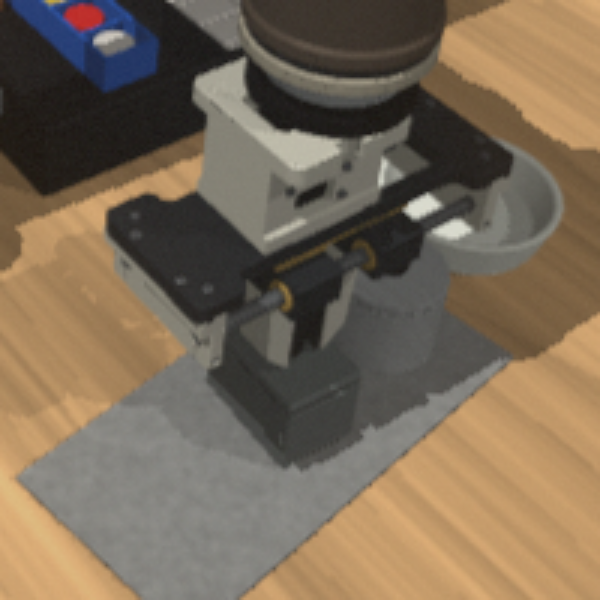

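Call:
move_arm:
  series:
    - {"x": -0.1,"y": 0.2,"z": 0,"rx": 0,"ry": 0,"rz": 0.002}
    - {"x": 0,"y": 0,"z": 0,"rx": 0,"ry": 0,"rz": 0}
    - {"x": 0,"y": 0,"z": 0,"rx": 0,"ry": 0,"rz": 0}

```text
clock: 17.65
position: [0.5177, -0.3136, 0.0753]
ee_rot: [-1.571, 0.027, -0.029]
force: [-0.3, 0.6, -3.5]
width: 0.189
```

Call:
move_arm:
  series:
    - {"x": 0,"y": 0,"z": 0,"rx": 0,"ry": 0,"rz": 0}
    - {"x": 0,"y": 0,"z": 0,"rx": 0,"ry": 0,"rz": 0}
    - {"x": 0,"y": 0,"z": 0,"rx": 0,"ry": 0,"rz": 0}
    - {"x": 0,"y": -1,"z": 0,"rx": 0,"ry": 0,"rz": 0}
    - {"x": 0,"y": -2.5,"z": 0,"rx": 0,"ry": 0,"rz": 0}
    - {"x": 0,"y": -3,"z": 0,"rx": 0,"ry": 0,"rz": 0}
    - {"x": 0,"y": -2,"z": 0,"rx": 0,"ry": 0,"rz": 0}
    - {"x": 0,"y": 0,"z": 0,"rx": 0,"ry": 0,"rz": 0}
  jaw: 4

```text
clock: 18.65
position: [0.518, -0.3143, 0.1659]
ee_rot: [-1.573, 0.026, -0.031]
force: [-0.4, 0.7, -0.7]
width: 0.433
```

Run:
```python
from h import *
to([.568,.107,.16],-.035)
cv2.imwrite("pics/s10.png",arm.get_image("side"))
i=arm.get_image("top");cv2.imwrite("pics/t10.png",cv2.resize(i[195:275,275:405],None,fx=6,fy=6,interpolation=cv2.INTER_CUBIC))
```

```text
t 18.65 p [ 0.518  -0.3143  0.1659] phi -0.0363 tilt 0.0036 F [-0.3949  0.6692 -0.6838] w 0.433 q [ 0.0645  0.5202  0.5761  1.7548 -0.336   0.9625  0.7375]
shift cm [ 3.4656  0.5122 42.2887] turn [ 0.002  -0.0013  0.0029]
```

View pics/s10.png

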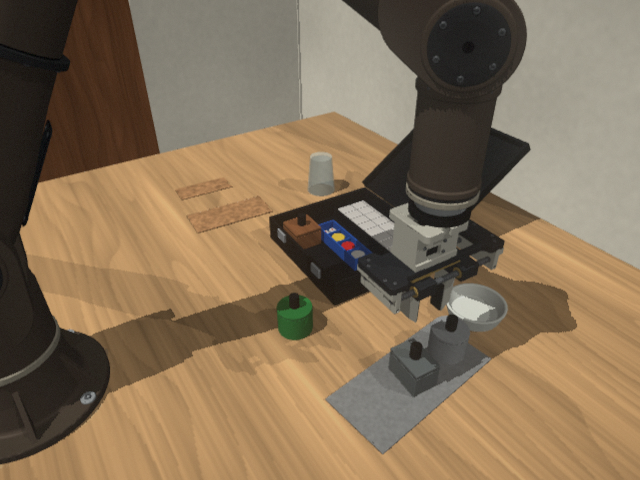

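View pics/t10.png

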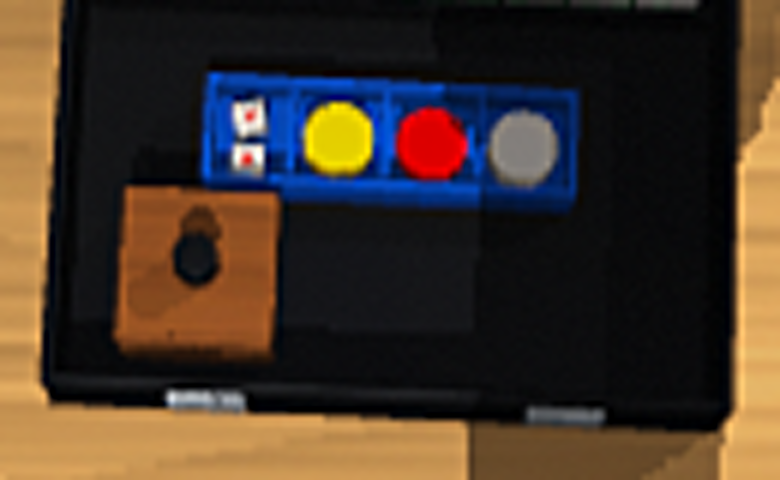

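Run:
```python
from h import *
i=cv2.imread("pics/s10.png");cv2.imwrite("pics/s10c.png",cv2.resize(i[195:265,265:345],None,fx=8,fy=8,interpolation=cv2.INTER_CUBIC))
for p in((.568,.104),(.568,.107),(.57,.11)): print(p,(px("side",(*p,.074))+.4-[265,195])*8,(px("top",(*p,.074))+.4-[275,195])*6)
```

```text
(0.568, 0.104) [294.32947347 161.64812912] [196.83953546 257.23352377]
(0.568, 0.107) [288.47701449 156.72101915] [189.04674391 257.14669397]
(0.57, 0.11) [289.02861707 149.64106026] [181.35938204 251.96652422]
```

View pics/s10c.png

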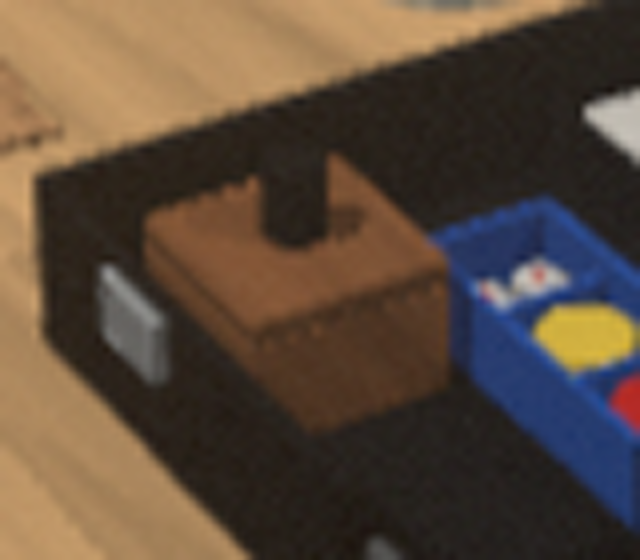

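Call:
move_arm:
  series:
    - {"x": 0.2,"y": 0,"z": 2,"rx": 0,"ry": 0,"rz": 0}
    - {"x": 0.4,"y": 0,"z": 4,"rx": 0,"ry": 0,"rz": 0}
    - {"x": 0.5,"y": 0,"z": 5,"rx": 0,"ry": 0,"rz": 0}
    - {"x": 0.5,"y": 0,"z": 5.2,"rx": 0,"ry": 0,"rz": 0}
    - {"x": 0.5,"y": 0,"z": 5.2,"rx": 0,"ry": 0,"rz": 0}
    - {"x": 0.5,"y": 0,"z": 5.2,"rx": 0,"ry": 0,"rz": 0}
    - {"x": 0.5,"y": 0,"z": 5.2,"rx": 0,"ry": 0,"rz": 0}
    - {"x": 0.5,"y": 0,"z": 4.6,"rx": 0,"ry": 0,"rz": 0}
    - {"x": 0.4,"y": 0,"z": 3,"rx": 0,"ry": 0,"rz": 0}
    - {"x": 0.2,"y": 0,"z": 1.2,"rx": 0,"ry": 0,"rz": 0}
    - {"x": 0,"y": 0,"z": 0,"rx": 0,"ry": 0,"rz": 0}
    - {"x": 0,"y": 0,"z": 0,"rx": 0,"ry": 0,"rz": 0}

```text
clock: 20.25
position: [0.5658, 0.1167, 0.1538]
ee_rot: [-1.57, 0.036, -0.009]
force: [-0.0, 0.1, -0.5]
width: 0.434
```

Run:
```python
from h import *
to([.568,.1045,.10],-.035)
```

```text
t 20.25 p [0.5658 0.1167 0.1538] phi -0.0289 tilt 0.0172 F [-0.0058  0.1162 -0.4692] w 0.434 q [-0.6753  0.4971  0.5476  1.819  -0.3201  0.9311 -0.0125]
shift cm [ 0.3451  5.3772 -1.2205] turn [-0.0007  0.0061 -0.0172]
```

Call:
move_arm:
  series:
    - {"x": 0.3,"y": 0,"z": -1.2,"rx": 0,"ry": 0.006,"rz": -0.017}
    - {"x": 0,"y": 0,"z": 0,"rx": 0,"ry": 0,"rz": 0}
    - {"x": 0,"y": 1.5,"z": 0,"rx": 0,"ry": 0,"rz": 0}
    - {"x": 0,"y": 2,"z": 0,"rx": 0,"ry": 0,"rz": 0}
    - {"x": 0,"y": 1,"z": 0,"rx": 0,"ry": 0,"rz": 0}
    - {"x": 0,"y": 0,"z": 0,"rx": 0,"ry": 0,"rz": 0}

```text
clock: 21.0
position: [0.5683, 0.099, 0.106]
ee_rot: [-1.571, 0.033, -0.034]
force: [-0.3, 1.1, 0.7]
width: 0.433
```

Run:
```python
from h import *
to([.568,.1045,.072],-.035)
```

```text
t 21.0 p [0.5683 0.099  0.106 ] phi -0.0423 tilt 0.0008 F [-0.2522  1.1278  0.6699] w 0.433 q [-0.6271  0.5482  0.5184  1.878  -0.3641  0.8092  0.0407]
shift cm [-0.0533  3.3965  0.5523] turn [ 0.0003 -0.0073  0.0007]
```

Call:
move_arm:
  series:
    - {"x": 0,"y": 0,"z": 0.6,"rx": 0,"ry": -0.007,"rz": 0}
    - {"x": 0,"y": 1,"z": 0,"rx": 0,"ry": 0,"rz": 0}
    - {"x": 0,"y": 1,"z": 0,"rx": 0,"ry": 0,"rz": 0}
    - {"x": 0,"y": 0.9,"z": 0,"rx": 0,"ry": 0,"rz": 0}
    - {"x": 0,"y": 0.2,"z": 0,"rx": 0,"ry": 0,"rz": 0}
    - {"x": 0,"y": 0.1,"z": 0,"rx": 0,"ry": 0,"rz": 0}

```text
clock: 21.75
position: [0.5692, 0.1057, 0.0725]
ee_rot: [-1.571, 0.025, -0.029]
force: [-0.1, 0.4, -0.5]
width: 0.437
```

Run:
```python
from h import *
to([.568,.1045,.072],-.035)
cv2.imwrite("pics/s11.png",cv2.resize(arm.get_image("side")[150:300,260:420],None,fx=5,fy=4))
```

```text
t 21.75 p [0.5692 0.1057 0.0725] phi -0.0343 tilt 0.002 F [-0.1316  0.4149 -0.4584] w 0.437 q [-0.613   0.5953  0.4861  1.8967 -0.3968  0.7434  0.0637]
shift cm [-0.1194  0.0451 -0.1281] turn [-0.0001  0.0007  0.002 ]
```

View pics/s11.png

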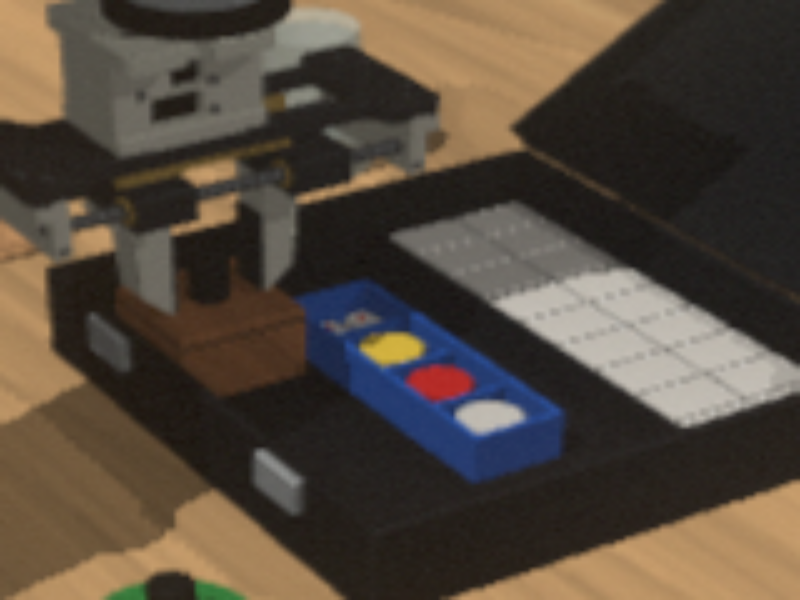

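Call:
move_arm:
  series:
    - {"x": -0.1,"y": 0,"z": -0.1,"rx": 0,"ry": 0,"rz": 0}
    - {"x": 0,"y": 0,"z": 0,"rx": 0,"ry": 0,"rz": 0}
    - {"x": 0,"y": 0,"z": 0,"rx": 0,"ry": 0,"rz": 0}
    - {"x": 0,"y": 0,"z": 0,"rx": 0,"ry": 0,"rz": 0}
  jaw: 0

```text
clock: 22.3
position: [0.5686, 0.1047, 0.0731]
ee_rot: [-1.57, 0.025, -0.03]
force: [1.2, -0.1, -1.0]
width: 0.189
```

Run:
```python
from h import *
to([.433,-.324,.18],-.035)
```

```text
t 22.3 p [0.5686 0.1047 0.0731] phi -0.0344 tilt 0.0032 F [ 1.1788 -0.0521 -0.9779] w 0.189 q [-0.6123  0.5927  0.4864  1.8995 -0.3964  0.7418  0.0651]
shift cm [-12.0381 -10.748  -43.3072] turn [-0.0005  0.0006  0.0032]
```

Call:
move_arm:
  series:
    - {"x": 0,"y": -0.8,"z": 0,"rx": 0,"ry": 0,"rz": 0.003}
    - {"x": 0,"y": -1.6,"z": 0,"rx": 0,"ry": 0,"rz": 0}
    - {"x": 0,"y": -2.2,"z": 0,"rx": 0,"ry": 0,"rz": 0}
    - {"x": 0,"y": -2.4,"z": 0,"rx": 0,"ry": 0,"rz": 0}
    - {"x": 0,"y": -2.2,"z": 0,"rx": 0,"ry": 0,"rz": 0}
    - {"x": 0,"y": -1.2,"z": 0,"rx": 0,"ry": 0,"rz": 0}
    - {"x": 0,"y": 0,"z": 0,"rx": 0,"ry": 0,"rz": 0}

```text
clock: 23.18
position: [0.5688, 0.1043, 0.1854]
ee_rot: [-1.569, 0.026, -0.029]
force: [-0.3, -0.5, -1.5]
width: 0.182
```

Call:
move_arm:
  series:
    - {"x": -0.5,"y": 0,"z": -2,"rx": 0,"ry": 0,"rz": 0}
    - {"x": -0.8,"y": 0,"z": -3.5,"rx": 0,"ry": 0,"rz": 0}
    - {"x": -1,"y": 0,"z": -4.5,"rx": 0,"ry": 0,"rz": 0}
    - {"x": -1.1,"y": 0,"z": -5,"rx": 0,"ry": 0,"rz": 0}
    - {"x": -1.1,"y": 0,"z": -5,"rx": 0,"ry": 0,"rz": 0}
    - {"x": -1.1,"y": 0,"z": -5,"rx": 0,"ry": 0,"rz": 0}
    - {"x": -1.1,"y": 0,"z": -5,"rx": 0,"ry": 0,"rz": 0}
    - {"x": -1.1,"y": 0,"z": -4.5,"rx": 0,"ry": 0,"rz": 0}
    - {"x": -0.9,"y": 0,"z": -3.5,"rx": 0,"ry": 0,"rz": 0}
    - {"x": -0.6,"y": 0,"z": -2.2,"rx": 0,"ry": 0,"rz": 0}
    - {"x": -0.3,"y": 0,"z": -1,"rx": 0,"ry": 0,"rz": 0}
    - {"x": 0,"y": 0,"z": 0,"rx": 0,"ry": 0,"rz": 0}

```text
clock: 24.68
position: [0.4392, -0.3255, 0.1775]
ee_rot: [-1.571, 0.046, -0.024]
force: [-0.9, 0.0, -0.5]
width: 0.187
```

Run:
```python
from h import *
to([.433,-.324,.09],-.035)
```

```text
t 24.68 p [ 0.4392 -0.3255  0.1775] phi -0.0446 tilt 0.0144 F [-0.9292  0.0333 -0.4545] w 0.187 q [ 0.0694  0.43    0.6413  1.8794 -0.3014  0.9433  0.8043]
shift cm [-0.5054  8.7572  0.1343] turn [ 0.0011 -0.0096 -0.0144]
```

Call:
move_arm:
  series:
    - {"x": -0.5,"y": 0.5,"z": -0.2,"rx": 0.001,"ry": -0.009,"rz": -0.014}
    - {"x": 0,"y": 1.5,"z": 0,"rx": 0,"ry": 0,"rz": 0}
    - {"x": 0,"y": 2,"z": 0,"rx": 0,"ry": 0,"rz": 0}
    - {"x": 0,"y": 2.2,"z": 0,"rx": 0,"ry": 0,"rz": 0}
    - {"x": 0,"y": 1.7,"z": 0,"rx": 0,"ry": 0,"rz": 0}
    - {"x": 0,"y": 0.5,"z": 0,"rx": 0,"ry": 0,"rz": 0}
    - {"x": 0,"y": 0,"z": 0,"rx": 0,"ry": 0,"rz": 0}

```text
clock: 25.55
position: [0.435, -0.3202, 0.0864]
ee_rot: [-1.566, 0.022, -0.019]
force: [-0.4, 0.7, -0.9]
width: 0.189
```

Run:
```python
from h import *
to([.433,-.324,.071],-.035)
```

```text
t 25.55 p [ 0.435  -0.3202  0.0864] phi -0.026 tilt 0.0047 F [-0.4446  0.7202 -0.9155] w 0.189 q [ 0.1443  0.5371  0.5501  1.9819 -0.4135  0.7374  0.9183]
shift cm [-0.1912  1.5354 -0.3959] turn [-0.0044  0.009  -0.0015]
```

Call:
move_arm:
  series:
    - {"x": -0.1,"y": 0.3,"z": -0.4,"rx": -0.004,"ry": 0.009,"rz": 0}
    - {"x": 0,"y": 0.5,"z": 0,"rx": 0,"ry": 0,"rz": 0}
    - {"x": 0,"y": 0.4,"z": 0,"rx": 0,"ry": 0,"rz": 0}
    - {"x": 0,"y": 0.2,"z": 0,"rx": 0,"ry": 0,"rz": 0}
    - {"x": 0,"y": 0,"z": 0,"rx": 0,"ry": 0,"rz": 0}

```text
clock: 26.18
position: [0.4348, -0.3248, 0.0727]
ee_rot: [-1.572, 0.027, -0.028]
force: [-0.4, 0.4, -0.5]
width: 0.188
```

Run:
```python
from h import *
to([.433,-.324,.071],-.035)
```

```text
t 26.18 p [ 0.4348 -0.3248  0.0727] phi -0.0353 tilt 0.0013 F [-0.4471  0.4309 -0.5055] w 0.188 q [ 0.16    0.5589  0.5378  1.9891 -0.4318  0.7054  0.9299]
shift cm [-0.183   0.1676  0.0713] turn [ 0.001  -0.0003  0.0009]
```

Call:
move_arm:
  series:
    - {"x": -0.1,"y": 0.2,"z": 0,"rx": 0,"ry": 0,"rz": 0}
    - {"x": 0,"y": 0,"z": 0,"rx": 0,"ry": 0,"rz": 0}
    - {"x": 0,"y": 0,"z": 0,"rx": 0,"ry": 0,"rz": 0}

```text
clock: 26.55
position: [0.4339, -0.3248, 0.0708]
ee_rot: [-1.572, 0.027, -0.029]
force: [0.9, -0.6, -1.6]
width: 0.191
```

Call:
move_arm:
  series:
    - {"x": 0,"y": 0,"z": 0,"rx": 0,"ry": 0,"rz": 0}
    - {"x": 0,"y": 0,"z": 0,"rx": 0,"ry": 0,"rz": 0}
    - {"x": 0,"y": 0,"z": 0,"rx": 0,"ry": 0,"rz": 0}
    - {"x": 0,"y": -1,"z": 0,"rx": 0,"ry": 0,"rz": 0}
    - {"x": 0,"y": -2.5,"z": 0,"rx": 0,"ry": 0,"rz": 0}
    - {"x": 0,"y": -3,"z": 0,"rx": 0,"ry": 0,"rz": 0}
    - {"x": 0,"y": -2.5,"z": 0,"rx": 0,"ry": 0,"rz": 0}
    - {"x": 0,"y": 0,"z": 0,"rx": 0,"ry": 0,"rz": 0}
  jaw: 4

```text
clock: 27.55
position: [0.4336, -0.3253, 0.166]
ee_rot: [-1.572, 0.027, -0.03]
force: [-0.0, 0.2, -0.4]
width: 0.436
```

Run:
```python
from h import *
to([.627,.029,.16],-.035)
cv2.imwrite("pics/s12.png",arm.get_image("side"))
i=arm.get_image("top");cv2.imwrite("pics/t12.png",i);cv2.imwrite("pics/t12c.png",cv2.resize(i[195:275,275:405],None,fx=6,fy=6,interpolation=cv2.INTER_CUBIC))
```

```text
t 27.55 p [ 0.4336 -0.3253  0.166 ] phi -0.0362 tilt 0.0027 F [-0.0021  0.179  -0.4301] w 0.436 q [ 0.0808  0.4289  0.6343  1.9143 -0.3205  0.8972  0.8378]
shift cm [18.0398  0.5723 36.11  ] turn [ 0.0018 -0.0012  0.002 ]
```

View pics/s12.png

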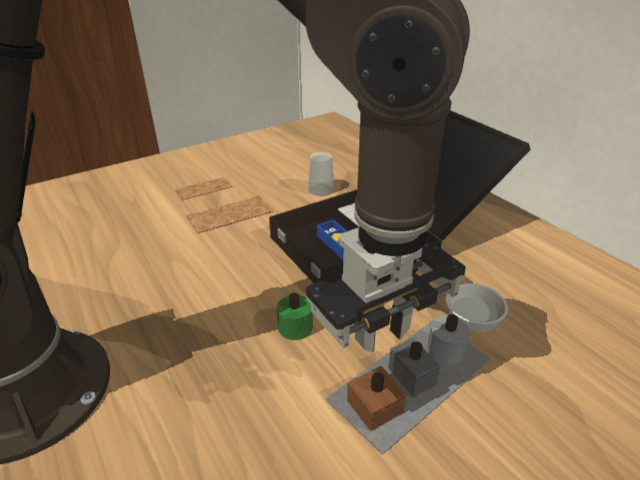

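View pics/t12c.png

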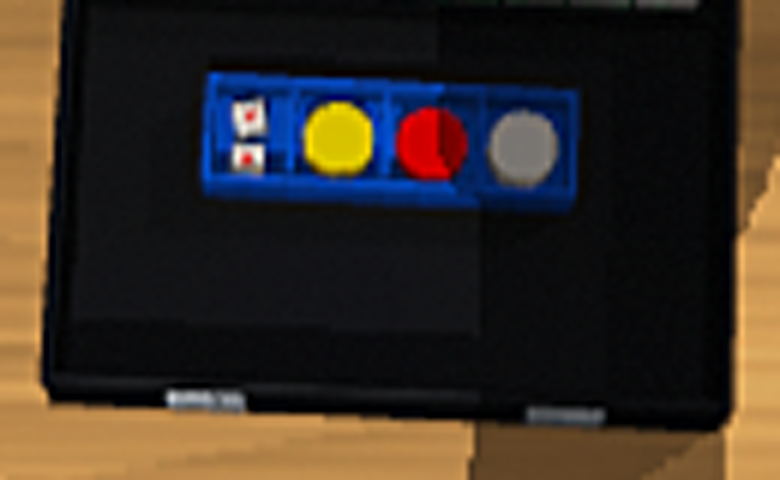

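All three boxes stand on the board, knobs at (377,380), (416,348) and (452,321), and the tray is alone in the trough. I'll go for it now.

Call:
move_arm:
  series:
    - {"x": 1,"y": 0,"z": 2,"rx": 0,"ry": 0,"rz": 0}
    - {"x": 1.9,"y": 0,"z": 3.6,"rx": 0,"ry": 0,"rz": 0}
    - {"x": 2.3,"y": 0,"z": 4.4,"rx": 0,"ry": 0,"rz": 0}
    - {"x": 2.5,"y": 0,"z": 4.6,"rx": 0,"ry": 0,"rz": 0}
    - {"x": 2.5,"y": 0,"z": 4.6,"rx": 0,"ry": 0,"rz": 0}
    - {"x": 2.5,"y": 0,"z": 4.6,"rx": 0,"ry": 0,"rz": 0}
    - {"x": 2.3,"y": 0,"z": 4.6,"rx": 0,"ry": 0,"rz": 0}
    - {"x": 1.6,"y": 0,"z": 3.2,"rx": 0,"ry": 0,"rz": 0}
    - {"x": 0.8,"y": 0,"z": 1.8,"rx": 0,"ry": 0,"rz": 0}
    - {"x": 0.3,"y": 0,"z": 0.6,"rx": 0,"ry": 0,"rz": 0}
    - {"x": 0,"y": 0,"z": 0,"rx": 0,"ry": 0,"rz": 0}
    - {"x": 0,"y": 0,"z": 0,"rx": 0,"ry": 0,"rz": 0}
  jaw: 6

```text
clock: 29.15
position: [0.621, 0.0156, 0.1519]
ee_rot: [-1.573, 0.049, -0.02]
force: [0.1, -0.1, -0.2]
width: 0.652
```

Run:
```python
from h import *
to([.627,.0285,.085],-.036)
```

```text
t 29.15 p [0.621  0.0156 0.1519] phi -0.0442 tilt 0.0183 F [ 0.103  -0.0981 -0.1811] w 0.652 q [-0.4967  0.5752  0.5857  1.7098 -0.3657  0.9873  0.1806]
shift cm [0.664  6.6732 1.3388] turn [ 0.0029 -0.0082 -0.0181]
```

Call:
move_arm:
  series:
    - {"x": 0.5,"y": 0,"z": 1.2,"rx": 0.003,"ry": -0.008,"rz": -0.018}
    - {"x": 0,"y": 0,"z": 0,"rx": 0,"ry": 0,"rz": 0}
    - {"x": 0,"y": 1.5,"z": 0,"rx": 0,"ry": 0,"rz": 0}
    - {"x": 0,"y": 2.5,"z": 0,"rx": 0,"ry": 0,"rz": 0}
    - {"x": 0,"y": 2,"z": 0,"rx": 0,"ry": 0,"rz": 0}
    - {"x": 0,"y": 0.5,"z": 0,"rx": 0,"ry": 0,"rz": 0}
    - {"x": 0,"y": 0,"z": 0,"rx": 0,"ry": 0,"rz": 0}

```text
clock: 30.02
position: [0.6258, 0.0253, 0.0831]
ee_rot: [-1.571, 0.03, -0.032]
force: [-0.4, -0.3, 0.3]
width: 0.651
```

Run:
```python
from h import *
to([.627,.0285,.030],-.036)
cv2.imwrite("pics/s13.png",cv2.resize(arm.get_image("side")[150:300,260:420],None,fx=5,fy=4))
```

```text
t 30.02 p [0.6258 0.0253 0.0831] phi -0.0394 tilt 0.0008 F [-0.4152 -0.3195  0.3126] w 0.651 q [-0.476   0.6522  0.533   1.7682 -0.4277  0.8378  0.2189]
shift cm [0.1026 5.3072 0.3218] turn [ 0.0001 -0.0034  0.0008]
```

View pics/s13.png

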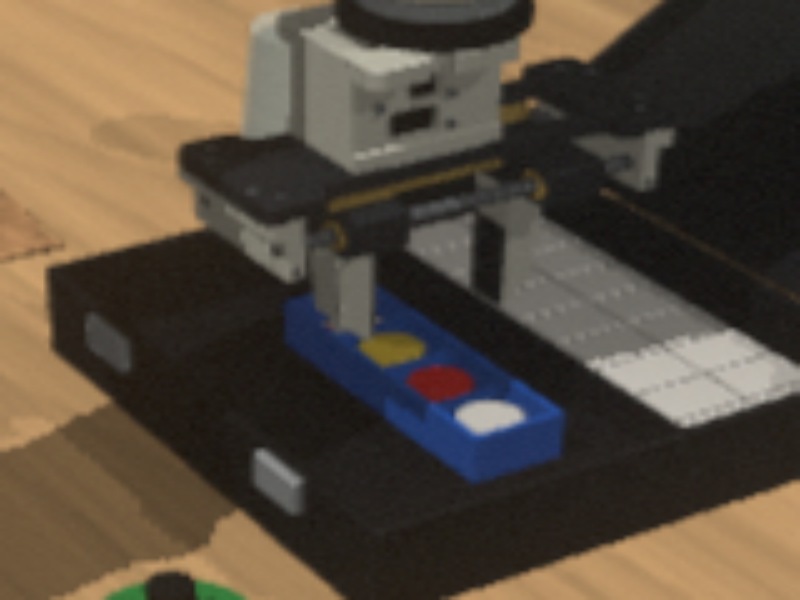

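Call:
move_arm:
  series:
    - {"x": 0.1,"y": 0.5,"z": 0.3,"rx": 0,"ry": -0.003,"rz": 0}
    - {"x": 0,"y": 1,"z": 0,"rx": 0,"ry": 0,"rz": 0}
    - {"x": 0,"y": 0.8,"z": 0,"rx": 0,"ry": 0,"rz": 0}
    - {"x": 0,"y": 0,"z": 0,"rx": 0,"ry": 0,"rz": 0}

```text
clock: 30.58
position: [0.6279, 0.0288, 0.06]
ee_rot: [-1.57, 0.025, -0.031]
force: [-0.5, 0.1, -0.1]
width: 0.651
```

Run:
```python
from h import *
to([.627,.0285,.029],-.036)
cv2.imwrite("pics/s14.png",cv2.resize(arm.get_image("side")[150:300,260:420],None,fx=5,fy=4))
```

```text
t 30.57 p [0.6279 0.0288 0.06  ] phi -0.0357 tilt 0.0033 F [-0.5275  0.0515 -0.1441] w 0.651 q [-0.4664  0.6828  0.5122  1.7781 -0.4483  0.7954  0.2329]
shift cm [-0.103   3.0962 -0.0366] turn [-0.0006  0.0003  0.0032]
```

View pics/s14.png

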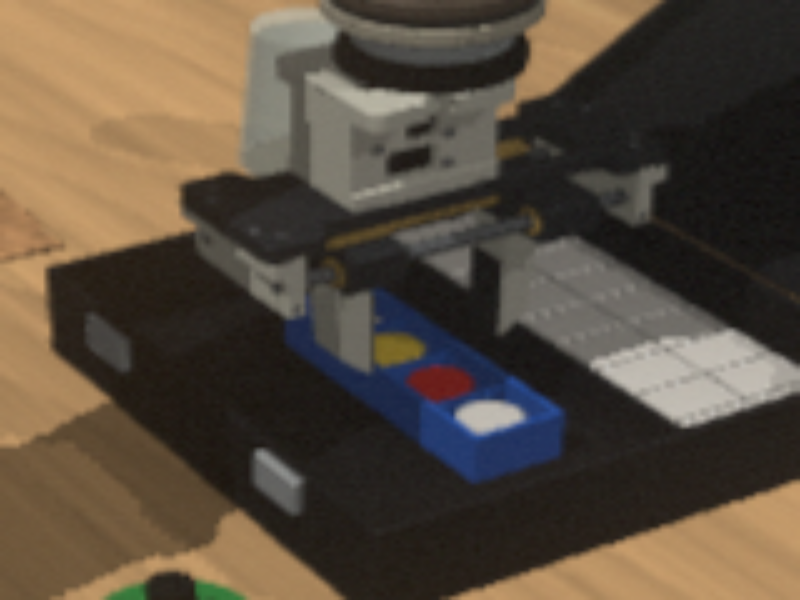

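Run:
```python
from h import *
f=lambda X:((px("side",X)+.4-[260,150])*[5,4]).round()
for X in((.598,.0385,.041),(.598,.0193,.041),(.658,.0193,.041),(.598,.0193,.034),(.598,.0193,.010),(.6076,.1035,.034),(.6029,-.046,.034),(.605,.02,.034)): print(X,f(X))
```

```text
(0.598, 0.0385, 0.041) [353. 352.]
(0.598, 0.0193, 0.041) [379. 369.]
(0.658, 0.0193, 0.041) [494. 334.]
(0.598, 0.0193, 0.034) [379. 380.]
(0.598, 0.0193, 0.01) [378. 418.]
(0.6076, 0.1035, 0.034) [288. 302.]
(0.6029, -0.046, 0.034) [481. 440.]
(0.605, 0.02, 0.034) [391. 376.]
```

Call:
move_arm:
  series:
    - {"x": -0.1,"y": 0.8,"z": 0,"rx": 0,"ry": 0,"rz": 0.003}
    - {"x": 0,"y": 0.8,"z": 0,"rx": 0,"ry": 0,"rz": 0}
    - {"x": 0,"y": 0.8,"z": 0,"rx": 0,"ry": 0,"rz": 0}
    - {"x": 0,"y": 0.4,"z": 0,"rx": 0,"ry": 0,"rz": 0}
    - {"x": 0,"y": 0.1,"z": 0,"rx": 0,"ry": 0,"rz": 0}
    - {"x": 0,"y": 0,"z": 0,"rx": 0,"ry": 0,"rz": 0}

```text
clock: 31.38
position: [0.6273, 0.0286, 0.0293]
ee_rot: [-1.57, 0.028, -0.029]
force: [0.6, 0.2, 0.6]
width: 0.651
```

Run:
```python
from h import *
to([.627,.0285,.029],-.036)
```

```text
t 31.38 p [0.6273 0.0286 0.0293] phi -0.036 tilt 0.0008 F [0.6475 0.2141 0.5646] w 0.651 q [-0.4482  0.7231  0.4855  1.7921 -0.4742  0.7439  0.2535]
shift cm [-0.0266  0.0326 -0.0144] turn [-0.0005  0.      0.0006]
```

Call:
move_arm:
  series:
    - {"x": 0,"y": 0,"z": 0,"rx": 0,"ry": 0,"rz": 0}
    - {"x": 0,"y": 0,"z": 0,"rx": 0,"ry": 0,"rz": 0}
    - {"x": 0,"y": 0,"z": 0,"rx": 0,"ry": 0,"rz": 0}
    - {"x": 0,"y": 0,"z": 0,"rx": 0,"ry": 0,"rz": 0}
  jaw: 0
  newtons: 35

```text
clock: 31.88
position: [0.6275, 0.0286, 0.0298]
ee_rot: [-1.57, 0.027, -0.029]
force: [-0.0, -0.6, -1.6]
width: 0.476
```

Call:
move_arm:
  series:
    - {"x": 0,"y": -0.6,"z": 0,"rx": 0,"ry": 0,"rz": 0}
    - {"x": 0,"y": -1.4,"z": 0,"rx": 0,"ry": 0,"rz": 0}
    - {"x": 0,"y": -2,"z": 0,"rx": 0,"ry": 0,"rz": 0}
    - {"x": 0,"y": -2.2,"z": 0,"rx": 0,"ry": 0,"rz": 0}
    - {"x": 0,"y": -2.2,"z": 0,"rx": 0,"ry": 0,"rz": 0}
    - {"x": 0,"y": -2,"z": 0,"rx": 0,"ry": 0,"rz": 0}
    - {"x": 0,"y": -1,"z": 0,"rx": 0,"ry": 0,"rz": 0}
    - {"x": 0,"y": 0,"z": 0,"rx": 0,"ry": 0,"rz": 0}

```text
clock: 32.88
position: [0.6274, 0.0282, 0.1526]
ee_rot: [-1.569, 0.026, -0.032]
force: [0.1, 0.9, -2.1]
width: 0.473
```

Run:
```python
from h import *
s,R=st()
cv2.imwrite("pics/s15.png",arm.get_image("side"))
to([.487,.306,.14],-.036)
# mat angle -.054 -> gripping axis phi = -.054+pi/2
print("target phi",np.pi/2-.054)
```

```text
t 32.88 p [0.6274 0.0282 0.1526] phi -0.0367 tilt 0.0036 F [ 0.0963  0.8559 -2.0735] w 0.473 q [-0.5142  0.5725  0.5832  1.711  -0.3722  0.967   0.1725]
t 32.92 p [0.6271 0.0282 0.152 ] phi -0.0368 tilt 0.0028 F [-0.5189 -0.942  -3.1679] w 0.476 q [-0.514   0.5731  0.5829  1.7115 -0.3724  0.9666  0.1726]
shift cm [-15.0269   1.1932  27.2455] turn [-0.0011 -0.0008  0.0026]
target phi 1.5167963267948965
```

View pics/s15.png

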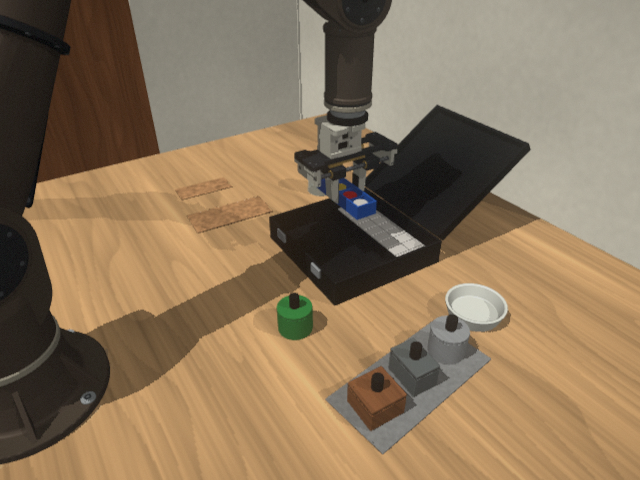

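Call:
move_arm:
  series:
    - {"x": -1,"y": 0,"z": 1.8,"rx": 0,"ry": 0,"rz": 0}
    - {"x": -1.8,"y": 0,"z": 3,"rx": 0,"ry": 0,"rz": 0}
    - {"x": -2.2,"y": 0,"z": 4,"rx": 0,"ry": 0,"rz": 0}
    - {"x": -2.2,"y": 0,"z": 4,"rx": 0,"ry": 0,"rz": 0}
    - {"x": -2.2,"y": 0,"z": 4,"rx": 0,"ry": 0,"rz": 0}
    - {"x": -2.2,"y": 0,"z": 4,"rx": 0,"ry": 0,"rz": 0}
    - {"x": -1.6,"y": 0,"z": 2.8,"rx": 0,"ry": 0,"rz": 0}
    - {"x": -0.9,"y": 0,"z": 1.6,"rx": 0,"ry": 0,"rz": 0}
    - {"x": -0.3,"y": 0,"z": 0.6,"rx": 0,"ry": 0,"rz": 0}
    - {"x": 0,"y": 0,"z": 0,"rx": 0,"ry": 0,"rz": 0}

```text
clock: 34.17
position: [0.4777, 0.3056, 0.1447]
ee_rot: [-1.574, 0.033, -0.017]
force: [0.6, -0.1, -1.8]
width: 0.48
```

Call:
move_arm:
  series:
    - {"x": 0,"y": 0,"z": 0,"rx": 0,"ry": -0.08,"rz": 0}
    - {"x": 0,"y": 0,"z": 0,"rx": 0,"ry": -0.14,"rz": 0}
    - {"x": 0,"y": 0,"z": 0,"rx": 0,"ry": -0.15,"rz": 0}
    - {"x": 0,"y": 0,"z": 0,"rx": 0,"ry": -0.15,"rz": 0}
    - {"x": 0,"y": 0,"z": 0,"rx": 0,"ry": -0.15,"rz": 0}
    - {"x": 0,"y": 0,"z": 0,"rx": 0,"ry": -0.15,"rz": 0}
    - {"x": 0,"y": 0,"z": 0,"rx": 0,"ry": -0.15,"rz": 0}
    - {"x": 0,"y": 0,"z": 0,"rx": 0,"ry": -0.15,"rz": 0}
    - {"x": 0,"y": 0,"z": 0,"rx": 0,"ry": -0.15,"rz": 0}
    - {"x": 0,"y": 0,"z": 0,"rx": 0,"ry": -0.1,"rz": 0}
    - {"x": 0,"y": 0,"z": 0,"rx": 0,"ry": -0.03,"rz": 0}
    - {"x": 0,"y": 0,"z": 0,"rx": 0,"ry": 0,"rz": 0}

```text
clock: 35.67
position: [0.49, 0.2827, 0.1449]
ee_rot: [-1.3, -1.058, 1.077]
force: [-0.6, 0.9, -2.0]
width: 0.472
```

Run:
```python
from h import *
to([.487,.306,.10],1.517)
cv2.imwrite("pics/s16.png",arm.get_image("side"))
```

```text
t 35.67 p [0.49   0.2827 0.1449] phi 1.3788 tilt 0.0124 F [-0.6118  0.8897 -1.9959] w 0.472 q [-0.7792  0.4509  0.2166  1.8445 -0.1137  0.8689  0.8697]
shift cm [2.2853 4.4619 0.7254] turn [-0.0032 -0.1382 -0.012 ]
```

View pics/s16.png

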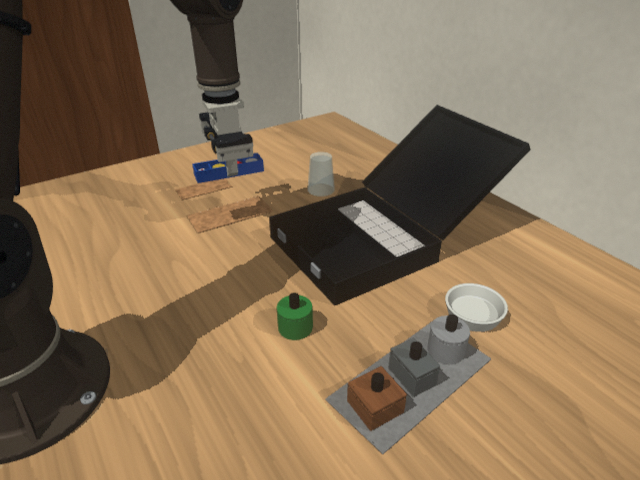

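Call:
move_arm:
  series:
    - {"x": 1.2,"y": 0,"z": 0.4,"rx": 0,"ry": -0.07,"rz": -0.006}
    - {"x": 1,"y": 0.5,"z": 0.3,"rx": 0,"ry": -0.06,"rz": -0.006}
    - {"x": 0,"y": 1.2,"z": 0,"rx": 0,"ry": 0,"rz": 0}
    - {"x": 0,"y": 1.5,"z": 0,"rx": 0,"ry": 0,"rz": 0}
    - {"x": 0,"y": 1,"z": 0,"rx": 0,"ry": 0,"rz": 0}
    - {"x": 0,"y": 0,"z": 0,"rx": 0,"ry": 0,"rz": 0}

```text
clock: 36.48
position: [0.4868, 0.3035, 0.0993]
ee_rot: [-1.24, -1.154, 1.161]
force: [-1.1, -0.6, -1.3]
width: 0.481
```

Run:
```python
from h import *
to([.487,.306,.05],1.517)
```

```text
t 36.48 p [0.4868 0.3035 0.0993] phi 1.5009 tilt 0.0042 F [-1.1313 -0.6395 -1.2942] w 0.481 q [-0.769   0.5166  0.1662  1.8663 -0.1181  0.7723  0.9619]
shift cm [ 0.2622  4.9268 -0.0234] turn [-0.0035 -0.0161 -0.0023]
```

Call:
move_arm:
  series:
    - {"x": 0.25,"y": 0.5,"z": 0,"rx": -0.003,"ry": -0.016,"rz": -0.002}
    - {"x": 0,"y": 1.5,"z": 0,"rx": 0,"ry": 0,"rz": 0}
    - {"x": 0,"y": 1.8,"z": 0,"rx": 0,"ry": 0,"rz": 0}
    - {"x": 0,"y": 1.1,"z": 0,"rx": 0,"ry": 0,"rz": 0}
    - {"x": 0,"y": 0,"z": 0,"rx": 0,"ry": 0,"rz": 0}

```text
clock: 37.1
position: [0.4873, 0.3062, 0.0475]
ee_rot: [-1.234, -1.17, 1.169]
force: [-0.6, -0.4, -1.3]
width: 0.476
```

Run:
```python
from h import *
to([.487,.306,.0285],1.517)
i=arm.get_image("side");cv2.imwrite("pics/s17.png",cv2.resize(i[100:260,140:300],None,fx=4,fy=3.7))
```

```text
t 37.1 p [0.4873 0.3062 0.0475] phi 1.5175 tilt 0.0006 F [-0.637  -0.3634 -1.3449] w 0.476 q [-0.7558  0.5908  0.1443  1.899  -0.1311  0.6603  0.9855]
shift cm [-0.0256  1.8969  0.0327] turn [0.0004 0.0005 0.0004]
```

View pics/s17.png

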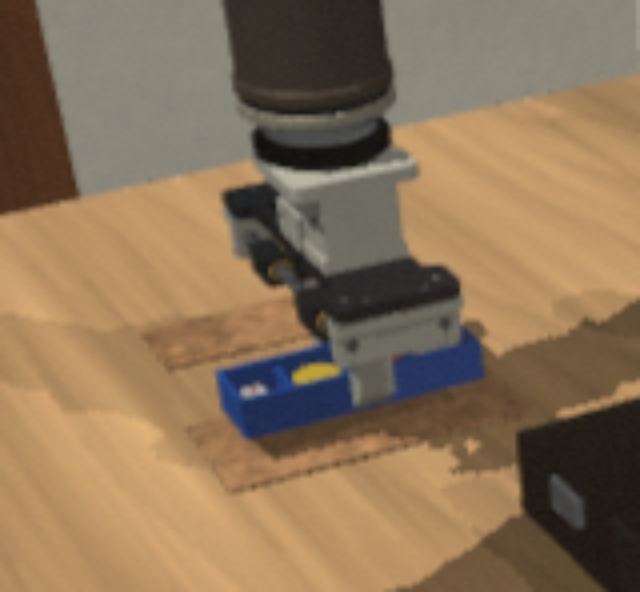

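Call:
move_arm:
  series:
    - {"x": 0,"y": 0.6,"z": 0,"rx": 0,"ry": 0,"rz": 0}
    - {"x": 0,"y": 0.6,"z": 0,"rx": 0,"ry": 0,"rz": 0}
    - {"x": 0,"y": 0.5,"z": 0,"rx": 0,"ry": 0,"rz": 0}
    - {"x": 0,"y": 0.1,"z": 0,"rx": 0,"ry": 0,"rz": 0}
    - {"x": 0,"y": 0.1,"z": 0,"rx": 0,"ry": 0,"rz": 0}
    - {"x": 0,"y": 0,"z": 0,"rx": 0,"ry": 0,"rz": 0}

```text
clock: 37.9
position: [0.4885, 0.307, 0.029]
ee_rot: [-1.234, -1.173, 1.167]
force: [-0.2, -0.8, -2.2]
width: 0.475
```

Run:
```python
from h import *
to([.487,.306,.0275],1.517)
i=arm.get_image("side");cv2.imwrite("pics/s18.png",cv2.resize(i[100:260,140:300],None,fx=4,fy=3.7))
i=arm.get_image("top");cv2.imwrite("pics/t18.png",cv2.resize(i[225:325,140:260],None,fx=6,fy=6))
```

```text
t 37.9 p [0.4885 0.307  0.029 ] phi 1.5174 tilt 0.0038 F [-0.1852 -0.7974 -2.1598] w 0.475 q [-0.7503  0.6193  0.1371  1.9073 -0.1372  0.6201  0.9906]
shift cm [-0.1116  0.1448  0.1468] turn [0.0028 0.0004 0.0025]
```

View pics/s18.png

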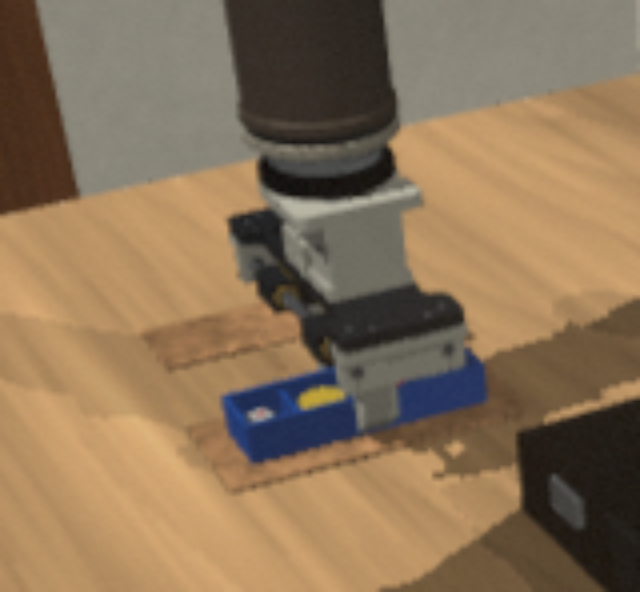

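View pics/t18.png

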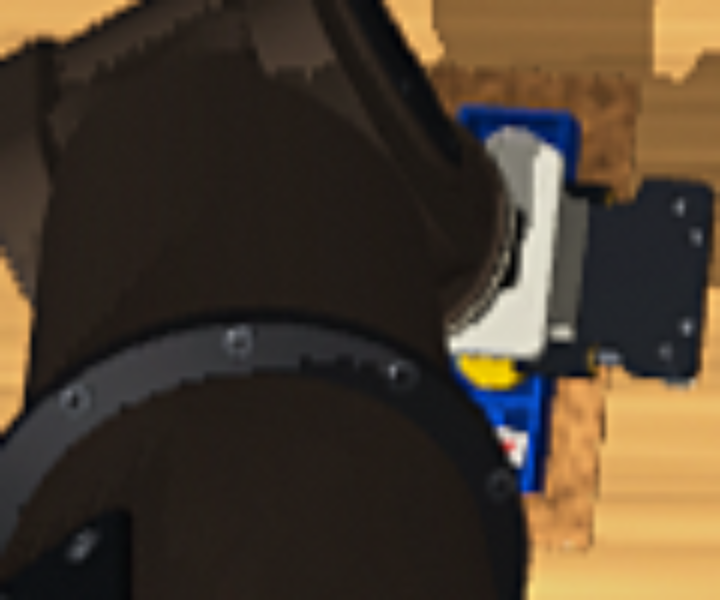

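Call:
move_arm:
  series:
    - {"x": -0.1,"y": 0.15,"z": 0.1,"rx": 0.002,"ry": 0,"rz": 0.002}
    - {"x": 0,"y": 0,"z": 0,"rx": 0,"ry": 0,"rz": 0}
    - {"x": 0,"y": 0,"z": 0,"rx": 0,"ry": 0,"rz": 0}

```text
clock: 38.38
position: [0.4877, 0.3063, 0.0278]
ee_rot: [-1.234, -1.171, 1.168]
force: [-0.6, -0.5, -1.7]
width: 0.475
```

Run:
```python
from h import *
to([.487,.306,.0275],1.517)
```

```text
t 38.38 p [0.4877 0.3063 0.0278] phi 1.5174 tilt 0.0017 F [-0.627  -0.5106 -1.7436] w 0.475 q [-0.7502  0.6206  0.1371  1.9088 -0.1371  0.6193  0.9907]
shift cm [-0.0306  0.031   0.0675] turn [0.0014 0.0004 0.001 ]
```

Call:
move_arm:
  series:
    - {"x": 0,"y": 0.05,"z": 0,"rx": 0,"ry": 0,"rz": 0}
    - {"x": 0,"y": 0,"z": 0,"rx": 0,"ry": 0,"rz": 0}
    - {"x": 0,"y": 0,"z": 0,"rx": 0,"ry": 0,"rz": 0}
    - {"x": 0,"y": 0,"z": 0,"rx": 0,"ry": 0,"rz": 0}
    - {"x": 0,"y": -1,"z": 0,"rx": 0,"ry": 0,"rz": 0}
    - {"x": 0,"y": -2,"z": 0,"rx": 0,"ry": 0,"rz": 0}
    - {"x": 0,"y": -3,"z": 0,"rx": 0,"ry": 0,"rz": 0}
    - {"x": 0,"y": -3.5,"z": 0,"rx": 0,"ry": 0,"rz": 0}
    - {"x": 0,"y": -3,"z": 0,"rx": 0,"ry": 0,"rz": 0}
    - {"x": 0,"y": -1,"z": 0,"rx": 0,"ry": 0,"rz": 0}
    - {"x": 0,"y": 0,"z": 0,"rx": 0,"ry": 0,"rz": 0}
  jaw: 6

```text
clock: 39.75
position: [0.4876, 0.306, 0.1696]
ee_rot: [-1.235, -1.173, 1.167]
force: [0.9, 0.2, 0.5]
width: 0.656
```

Call:
move_arm:
  series:
    - {"x": 0,"y": 0,"z": 0,"rx": 0,"ry": 0.1,"rz": 0}
    - {"x": 0,"y": 0,"z": 0,"rx": 0,"ry": 0.16,"rz": 0}
    - {"x": 0,"y": 0,"z": 0,"rx": 0,"ry": 0.16,"rz": 0}
    - {"x": 0,"y": 0,"z": 0,"rx": 0,"ry": 0.16,"rz": 0}
    - {"x": 0,"y": 0,"z": 0,"rx": 0,"ry": 0.16,"rz": 0}
    - {"x": 0,"y": 0,"z": 0,"rx": 0,"ry": 0.16,"rz": 0}
    - {"x": 0,"y": 0,"z": 0,"rx": 0,"ry": 0.16,"rz": 0}
    - {"x": 0,"y": 0,"z": 0,"rx": 0,"ry": 0.16,"rz": 0}
    - {"x": 0,"y": 0,"z": 0,"rx": 0,"ry": 0.15,"rz": 0}
    - {"x": 0,"y": 0,"z": 0,"rx": 0,"ry": 0.1,"rz": 0}
    - {"x": 0,"y": 0,"z": 0,"rx": 0,"ry": 0.04,"rz": 0}
    - {"x": 0,"y": 0,"z": 0,"rx": 0,"ry": 0,"rz": 0}
  jaw: 4

```text
clock: 41.25
position: [0.4804, 0.3006, 0.1538]
ee_rot: [-1.587, 0.044, -0.022]
force: [-0.3, 0.2, -0.3]
width: 0.436
```

Run:
```python
from h import *
to([.4337,-.3245,.16],-.035)
cv2.imwrite("pics/s19.png",arm.get_image("side"))
```

```text
t 41.25 p [0.4804 0.3006 0.1538] phi -0.0424 tilt 0.0216 F [-0.2575  0.174  -0.2687] w 0.436 q [-1.0651  0.4884  0.5805  1.8446 -0.3198  0.9254 -0.3803]
shift cm [ -2.0257   0.4492 -62.6549] turn [ 0.0166 -0.0073 -0.0139]
```

View pics/s19.png

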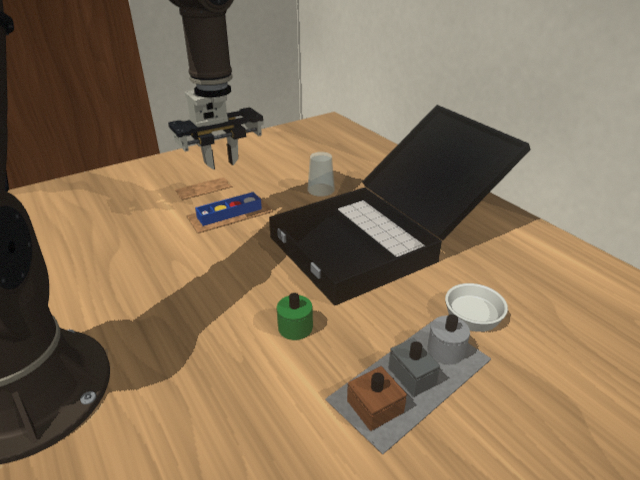

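Call:
move_arm:
  series:
    - {"x": 0,"y": -0.3,"z": -2.5,"rx": 0.016,"ry": -0.007,"rz": -0.014}
    - {"x": 0,"y": -0.2,"z": -4.5,"rx": 0,"ry": 0,"rz": 0}
    - {"x": 0,"y": -0.2,"z": -5.5,"rx": 0,"ry": 0,"rz": 0}
    - {"x": 0,"y": -0.2,"z": -5.7,"rx": 0,"ry": 0,"rz": 0}
    - {"x": 0,"y": -0.2,"z": -5.7,"rx": 0,"ry": 0,"rz": 0}
    - {"x": 0,"y": -0.2,"z": -5.7,"rx": 0,"ry": 0,"rz": 0}
    - {"x": 0,"y": -0.2,"z": -5.7,"rx": 0,"ry": 0,"rz": 0}
    - {"x": 0,"y": 0,"z": -5.7,"rx": 0,"ry": 0,"rz": 0}
    - {"x": 0,"y": 0,"z": -5.5,"rx": 0,"ry": 0,"rz": 0}
    - {"x": 0,"y": 0,"z": -4.8,"rx": 0,"ry": 0,"rz": 0}
    - {"x": 0,"y": 0,"z": -3,"rx": 0,"ry": 0,"rz": 0}
    - {"x": 0,"y": 0,"z": -1,"rx": 0,"ry": 0,"rz": 0}

```text
clock: 42.8
position: [0.4678, -0.2686, 0.1697]
ee_rot: [-1.571, 0.003, -0.014]
force: [-0.3, -0.6, -0.1]
width: 0.438
```

Run:
```python
from h import *
to([.4337,-.3245,.10],-.035)
i=arm.get_image("top");cv2.imwrite("pics/t20.png",cv2.resize(i[225:325,140:260],None,fx=6,fy=6,interpolation=cv2.INTER_CUBIC))
```

```text
t 42.8 p [ 0.4678 -0.2686  0.1697] phi -0.0107 tilt 0.007 F [-0.2856 -0.5808 -0.0669] w 0.438 q [-0.0654  0.4235  0.6673  1.9212 -0.3345  0.9015  0.7576]
shift cm [-3.3995  6.9529 -5.6188] turn [0.0004 0.0243 0.007 ]
```

View pics/t20.png

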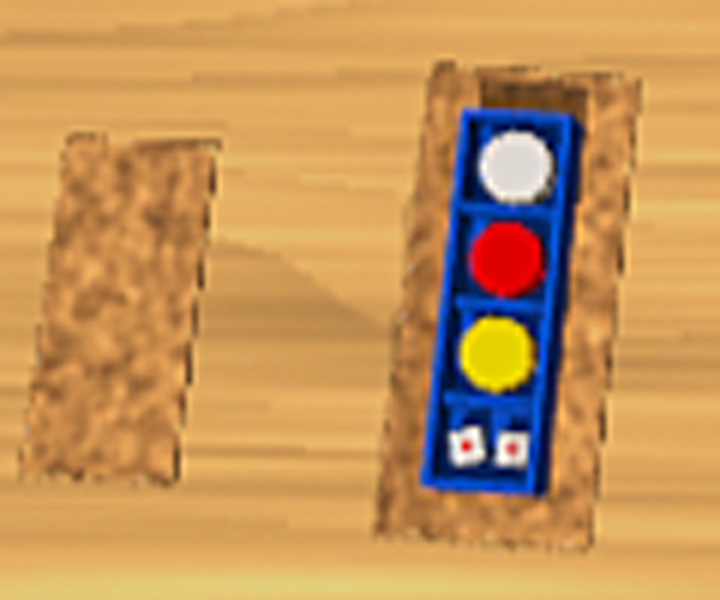

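Run:
```python
from h import *
T=[w("top",(u/6+139.6,v/6+224.6),.032) for u,v in((462,108),(582,115),(546,495),(422,484))]
m=np.array(T);print(m[:,:2],m.mean(0)); a=m[0]+m[1]-m[2]-m[3]; print("ang",np.arctan2(a[1],a[0]))
M=np.array([w("top",(u/6+139.6,v/6+224.6),.004) for u,v in((435,63),(640,78),(590,548),(377,536))]);print(M.mean(0))
```

```text
[[0.56140521 0.32286277]
 [0.5591128  0.27484452]
 [0.40885465 0.28166751]
 [0.41252364 0.33012185]] [0.48547407 0.30237416 0.032     ]
ang -0.04704050555757538
[0.4871042  0.30517167 0.004     ]
```

Call:
move_arm:
  series:
    - {"x": -1.7,"y": 0,"z": -2.7,"rx": 0,"ry": 0.012,"rz": 0.003}
    - {"x": -1.5,"y": 0,"z": -2.5,"rx": 0,"ry": 0.012,"rz": 0.003}
    - {"x": 0,"y": 0,"z": 0,"rx": 0,"ry": 0,"rz": 0}
    - {"x": 0,"y": 1,"z": 0,"rx": 0,"ry": 0,"rz": 0}
    - {"x": 0,"y": 2,"z": 0,"rx": 0,"ry": 0,"rz": 0}
    - {"x": 0,"y": 2,"z": 0,"rx": 0,"ry": 0,"rz": 0}
    - {"x": 0,"y": 1.3,"z": 0,"rx": 0,"ry": 0,"rz": 0}
    - {"x": 0,"y": 0,"z": 0,"rx": 0,"ry": 0,"rz": 0}

```text
clock: 43.85
position: [0.4394, -0.3089, 0.1016]
ee_rot: [-1.564, 0.013, -0.013]
force: [1.0, -0.7, -1.4]
width: 0.439
```

Run:
```python
from h import *
to([.4337,-.3245,.071],-.035)
```

```text
t 43.85 p [ 0.4394 -0.3089  0.1016] phi -0.0167 tilt 0.0064 F [ 0.9804 -0.7499 -1.4128] w 0.439 q [ 0.0836  0.5189  0.6051  1.9805 -0.4246  0.7719  0.9221]
shift cm [-0.5466  3.0538 -1.5858] turn [-0.0064  0.0183  0.0003]
```

Tray is about 3 mm off the mat's centre and about 0.01 rad off its axis. That passes. Next I return the square box.

Call:
move_arm:
  series:
    - {"x": -0.5,"y": 0,"z": -1.5,"rx": -0.006,"ry": 0.018,"rz": 0}
    - {"x": 0,"y": 0,"z": 0,"rx": 0,"ry": 0,"rz": 0}

```text
clock: 44.1
position: [0.4344, -0.3251, 0.1024]
ee_rot: [-1.571, 0.027, -0.029]
force: [-0.1, -0.1, -0.1]
width: 0.43
```

Run:
```python
from h import *
to([.4337,-.3245,.071],-.035)
```

```text
t 44.1 p [ 0.4344 -0.3251  0.1024] phi -0.0354 tilt 0.0015 F [-0.0575 -0.1336 -0.0814] w 0.43 q [ 0.1066  0.5247  0.613   1.9713 -0.4255  0.7731  0.9313]
shift cm [-0.0741  3.1366  0.0611] turn [ 0.0008 -0.0004  0.0013]
```

Call:
move_arm:
  series:
    - {"x": 0,"y": 0.8,"z": 0,"rx": 0,"ry": 0,"rz": 0}
    - {"x": 0,"y": 1,"z": 0,"rx": 0,"ry": 0,"rz": 0}
    - {"x": 0,"y": 0.8,"z": 0,"rx": 0,"ry": 0,"rz": 0}
    - {"x": 0,"y": 0.3,"z": 0,"rx": 0,"ry": 0,"rz": 0}
    - {"x": 0,"y": 0,"z": 0,"rx": 0,"ry": 0,"rz": 0}

```text
clock: 44.72
position: [0.4346, -0.3252, 0.0715]
ee_rot: [-1.571, 0.026, -0.029]
force: [-0.1, -0.6, -0.3]
width: 0.435
```

Call:
move_arm:
  series:
    - {"x": 0,"y": 0,"z": 0,"rx": 0,"ry": 0,"rz": 0}
    - {"x": 0,"y": 0,"z": 0,"rx": 0,"ry": 0,"rz": 0}
    - {"x": 0,"y": 0,"z": 0,"rx": 0,"ry": 0,"rz": 0}
    - {"x": 0,"y": 0,"z": 0,"rx": 0,"ry": 0,"rz": 0}
  jaw: 0
  newtons: 30

```text
clock: 45.22
position: [0.4349, -0.3252, 0.072]
ee_rot: [-1.572, 0.026, -0.03]
force: [0.4, -0.5, -1.3]
width: 0.185
```

Run:
```python
from h import *
to([.4337,-.3245,.071],-.035)
```

```text
t 45.23 p [ 0.4349 -0.3252  0.072 ] phi -0.0355 tilt 0.0027 F [ 0.4428 -0.513  -1.3192] w 0.185 q [ 0.1362  0.5681  0.5754  1.9919 -0.4666  0.7106  0.9649]
shift cm [-0.1192  0.1008  0.0702] turn [ 0.0009 -0.0005  0.0026]
```

Call:
move_arm:
  series:
    - {"x": 0,"y": -0.8,"z": 0,"rx": 0,"ry": 0,"rz": 0.003}
    - {"x": 0,"y": -1.6,"z": 0,"rx": 0,"ry": 0,"rz": 0}
    - {"x": 0,"y": -2.2,"z": 0,"rx": 0,"ry": 0,"rz": 0}
    - {"x": 0,"y": -2.4,"z": 0,"rx": 0,"ry": 0,"rz": 0}
    - {"x": 0,"y": -2.2,"z": 0,"rx": 0,"ry": 0,"rz": 0}
    - {"x": 0,"y": -1.8,"z": 0,"rx": 0,"ry": 0,"rz": 0}
    - {"x": 0,"y": -0.5,"z": 0,"rx": 0,"ry": 0,"rz": 0}
    - {"x": 0,"y": 0,"z": 0,"rx": 0,"ry": 0,"rz": 0}

```text
clock: 46.22
position: [0.4347, -0.3258, 0.1967]
ee_rot: [-1.573, 0.027, -0.031]
force: [0.2, -0.5, -1.8]
width: 0.185
```

Call:
move_arm:
  series:
    - {"x": 0.5,"y": 0,"z": 2,"rx": 0,"ry": 0,"rz": 0}
    - {"x": 0.9,"y": 0,"z": 3.5,"rx": 0,"ry": 0,"rz": 0}
    - {"x": 1.2,"y": 0,"z": 4.5,"rx": 0,"ry": 0,"rz": 0}
    - {"x": 1.3,"y": 0,"z": 5,"rx": 0,"ry": 0,"rz": 0}
    - {"x": 1.3,"y": 0,"z": 5,"rx": 0,"ry": 0,"rz": 0}
    - {"x": 1.3,"y": 0,"z": 5,"rx": 0,"ry": 0,"rz": 0}
    - {"x": 1.3,"y": 0,"z": 5,"rx": 0,"ry": 0,"rz": 0}
    - {"x": 1.2,"y": 0,"z": 4.5,"rx": 0,"ry": 0,"rz": 0}
    - {"x": 1,"y": 0,"z": 3.4,"rx": 0,"ry": 0,"rz": 0}
    - {"x": 0.6,"y": 0,"z": 2,"rx": 0,"ry": 0,"rz": 0}
    - {"x": 0.3,"y": 0,"z": 1,"rx": 0,"ry": 0,"rz": 0}
    - {"x": 0,"y": 0,"z": 0,"rx": 0,"ry": 0,"rz": 0}

```text
clock: 47.72
position: [0.5587, 0.0892, 0.1884]
ee_rot: [-1.577, 0.04, -0.027]
force: [-0.5, -0.9, -1.1]
width: 0.189
```

Run:
```python
from h import *
to([.5686,.1043,.145],-.035)
```

```text
t 47.73 p [0.5587 0.0892 0.1884] phi -0.0422 tilt 0.0105 F [-0.5193 -0.9079 -1.1474] w 0.189 q [-0.7069  0.4453  0.634   1.8223 -0.3053  0.9837  0.0119]
shift cm [0.9607 4.3181 1.5831] turn [ 0.0065 -0.0072 -0.0082]
```

Call:
move_arm:
  series:
    - {"x": 0.9,"y": 0,"z": 1.3,"rx": 0.006,"ry": -0.007,"rz": -0.008}
    - {"x": 0,"y": 0,"z": 0,"rx": 0,"ry": 0,"rz": 0}
    - {"x": 0,"y": 1.3,"z": 0,"rx": 0,"ry": 0,"rz": 0}
    - {"x": 0,"y": 2,"z": 0,"rx": 0,"ry": 0,"rz": 0}
    - {"x": 0,"y": 1,"z": 0,"rx": 0,"ry": 0,"rz": 0}
    - {"x": 0,"y": 0,"z": 0,"rx": 0,"ry": 0,"rz": 0}

```text
clock: 48.48
position: [0.5681, 0.0977, 0.1428]
ee_rot: [-1.572, 0.032, -0.032]
force: [0.3, -1.0, -1.4]
width: 0.187
```

Run:
```python
from h import *
to([.5686,.1043,.0745],-.035)
```

```text
t 48.48 p [0.5681 0.0977 0.1428] phi -0.041 tilt 0.0013 F [ 0.3409 -0.9784 -1.3638] w 0.187 q [-0.6806  0.5106  0.5964  1.8497 -0.3592  0.8908  0.045 ]
shift cm [0.0202 6.8255 0.6723] turn [ 0.0013 -0.006  -0.0002]
```

Call:
move_arm:
  series:
    - {"x": 0,"y": 0,"z": 0.65,"rx": 0.001,"ry": -0.006,"rz": 0}
    - {"x": 0,"y": 0,"z": 0,"rx": 0,"ry": 0,"rz": 0}
    - {"x": 0,"y": 1,"z": 0,"rx": 0,"ry": 0,"rz": 0}
    - {"x": 0,"y": 1.5,"z": 0,"rx": 0,"ry": 0,"rz": 0}
    - {"x": 0,"y": 1.5,"z": 0,"rx": 0,"ry": 0,"rz": 0}
    - {"x": 0,"y": 1,"z": 0,"rx": 0,"ry": 0,"rz": 0}
    - {"x": 0,"y": 0,"z": 0,"rx": 0,"ry": 0,"rz": 0}

```text
clock: 49.35
position: [0.5687, 0.1047, 0.0896]
ee_rot: [-1.571, 0.027, -0.027]
force: [-0.0, 0.3, -1.1]
width: 0.182
```

Run:
```python
from h import *
to([.5686,.1043,.0745],-.035)
```

```text
t 49.35 p [0.5687 0.1047 0.0896] phi -0.0345 tilt 0.0003 F [-0.0094  0.2528 -1.1004] w 0.182 q [-0.6529  0.5808  0.5472  1.8884 -0.415   0.7864  0.0854]
shift cm [-0.0043  1.5055 -0.036 ] turn [0.0001 0.0005 0.0002]
```

Call:
move_arm:
  series:
    - {"x": 0,"y": 0.5,"z": 0,"rx": 0,"ry": 0,"rz": 0}
    - {"x": 0,"y": 0.5,"z": 0,"rx": 0,"ry": 0,"rz": 0}
    - {"x": 0,"y": 0.35,"z": 0,"rx": 0,"ry": 0,"rz": 0}
    - {"x": 0,"y": 0.1,"z": 0,"rx": 0,"ry": 0,"rz": 0}
    - {"x": 0,"y": 0,"z": 0,"rx": 0,"ry": 0,"rz": 0}

```text
clock: 49.98
position: [0.5694, 0.1046, 0.0748]
ee_rot: [-1.57, 0.026, -0.029]
force: [-0.8, 0.0, -1.5]
width: 0.187
```

Run:
```python
from h import *
to([.5686,.1043,.0742],-.035)
cv2.imwrite("pics/s21.png",cv2.resize(arm.get_image("side")[150:300,260:420],None,fx=5,fy=4))
```

```text
t 49.98 p [0.5694 0.1046 0.0748] phi -0.0347 tilt 0.0017 F [-0.8252  0.0105 -1.4778] w 0.187 q [-0.6415  0.601   0.5325  1.8976 -0.4315  0.7565  0.0988]
shift cm [-0.0765  0.0617 -0.0366] turn [-0.0004  0.0003  0.0017]
```

View pics/s21.png

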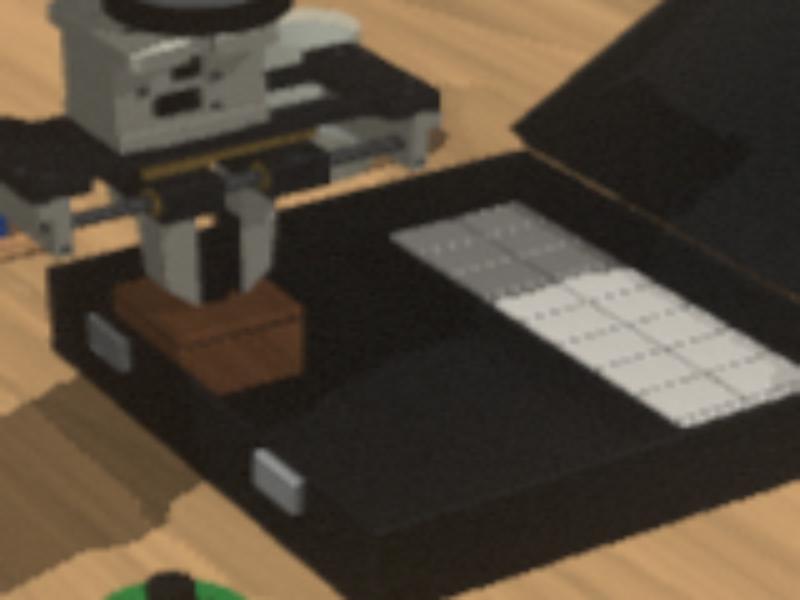

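Call:
move_arm:
  series:
    - {"x": -0.05,"y": 0.1,"z": 0,"rx": 0,"ry": 0,"rz": 0}
    - {"x": 0,"y": 0,"z": 0,"rx": 0,"ry": 0,"rz": 0}
    - {"x": 0,"y": 0,"z": 0,"rx": 0,"ry": 0,"rz": 0}

```text
clock: 50.4
position: [0.5691, 0.1048, 0.0741]
ee_rot: [-1.57, 0.025, -0.029]
force: [-0.3, 0.1, -2.1]
width: 0.186
```

Call:
move_arm:
  series:
    - {"x": 0,"y": 0,"z": 0,"rx": 0,"ry": 0,"rz": 0}
    - {"x": 0,"y": 0,"z": 0,"rx": 0,"ry": 0,"rz": 0}
    - {"x": 0,"y": 0,"z": 0,"rx": 0,"ry": 0,"rz": 0}
    - {"x": 0,"y": -1,"z": 0,"rx": 0,"ry": 0,"rz": 0}
    - {"x": 0,"y": -2.5,"z": 0,"rx": 0,"ry": 0,"rz": 0}
    - {"x": 0,"y": -3,"z": 0,"rx": 0,"ry": 0,"rz": 0}
    - {"x": 0,"y": -2.5,"z": 0,"rx": 0,"ry": 0,"rz": 0}
    - {"x": 0,"y": -0.5,"z": 0,"rx": 0,"ry": 0,"rz": 0}
  jaw: 4

```text
clock: 51.4
position: [0.5692, 0.1043, 0.1743]
ee_rot: [-1.57, 0.025, -0.03]
force: [-0.2, -0.1, -0.1]
width: 0.434
```

Call:
move_arm:
  series:
    - {"x": -0.2,"y": 0,"z": -2,"rx": 0,"ry": 0,"rz": 0}
    - {"x": -0.2,"y": 0,"z": -3.5,"rx": 0,"ry": 0,"rz": 0}
    - {"x": -0.3,"y": 0,"z": -4.5,"rx": 0,"ry": 0,"rz": 0}
    - {"x": -0.3,"y": 0,"z": -5,"rx": 0,"ry": 0,"rz": 0}
    - {"x": -0.3,"y": 0,"z": -5,"rx": 0,"ry": 0,"rz": 0}
    - {"x": -0.3,"y": 0,"z": -5,"rx": 0,"ry": 0,"rz": 0}
    - {"x": -0.3,"y": 0,"z": -5,"rx": 0,"ry": 0,"rz": 0}
    - {"x": -0.2,"y": 0,"z": -4.3,"rx": 0,"ry": 0,"rz": 0}
    - {"x": -0.2,"y": 0,"z": -3.5,"rx": 0,"ry": 0,"rz": 0}
    - {"x": -0.1,"y": 0,"z": -2,"rx": 0,"ry": 0,"rz": 0}
    - {"x": 0,"y": 0,"z": -0.5,"rx": 0,"ry": 0,"rz": 0}
    - {"x": 0,"y": 0,"z": 0,"rx": 0,"ry": 0,"rz": 0}

```text
clock: 52.9
position: [0.5137, -0.3228, 0.1643]
ee_rot: [-1.572, 0.047, -0.025]
force: [0.2, 0.6, 0.4]
width: 0.433
```

Run:
```python
from h import *
to([.5177,-.3136,.105],-.035)
cv2.imwrite("pics/s22.png",arm.get_image("side"))
```

```text
t 52.9 p [ 0.5137 -0.3228  0.1643] phi -0.0458 tilt 0.014 F [0.2122 0.5708 0.3652] w 0.433 q [ 0.0448  0.5431  0.6314  1.7442 -0.3632  0.9864  0.7683]
shift cm [0.4399 5.9192 0.9529] turn [ 0.0021 -0.0108 -0.0138]
```

View pics/s22.png

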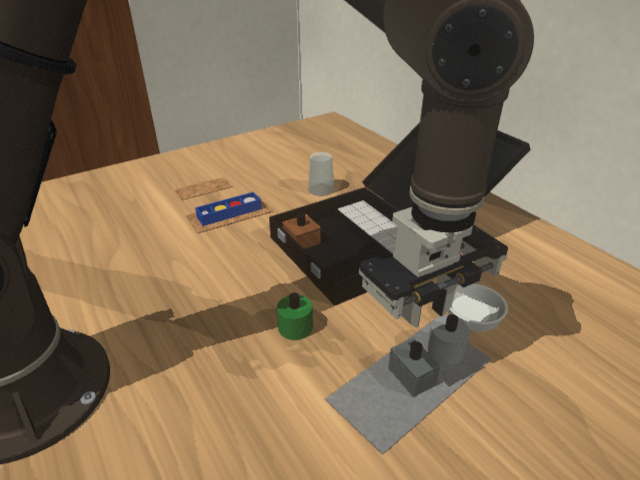

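The square box is back in its place, its knob at (301,220). Next is the oblong box, knob at (416,350).

Call:
move_arm:
  series:
    - {"x": 0.4,"y": 0,"z": 0.8,"rx": 0.002,"ry": -0.011,"rz": -0.014}
    - {"x": 0,"y": 0,"z": 0,"rx": 0,"ry": 0,"rz": 0}
    - {"x": 0,"y": 1.5,"z": 0,"rx": 0,"ry": 0,"rz": 0}
    - {"x": 0,"y": 2.3,"z": 0,"rx": 0,"ry": 0,"rz": 0}
    - {"x": 0,"y": 1.5,"z": 0,"rx": 0,"ry": 0,"rz": 0}
    - {"x": 0,"y": 0.3,"z": 0,"rx": 0,"ry": 0,"rz": 0}
    - {"x": 0,"y": 0,"z": 0,"rx": 0,"ry": 0,"rz": 0}

```text
clock: 53.82
position: [0.5198, -0.3095, 0.1043]
ee_rot: [-1.568, 0.021, -0.022]
force: [0.8, 0.2, 1.5]
width: 0.438
```

Run:
```python
from h import *
to([.5177,-.3136,.0753],-.035)
```

```text
t 53.83 p [ 0.5198 -0.3095  0.1043] phi -0.0274 tilt 0.0023 F [0.8004 0.24   1.488 ] w 0.438 q [ 0.0631  0.6027  0.5761  1.8097 -0.4246  0.8554  0.8156]
shift cm [-0.196   2.8964 -0.4178] turn [-0.0023  0.0076  0.0006]
```

Call:
move_arm:
  series:
    - {"x": -0.2,"y": 0,"z": -0.4,"rx": -0.002,"ry": 0.007,"rz": 0}
    - {"x": 0,"y": 0.7,"z": 0,"rx": 0,"ry": 0,"rz": 0}
    - {"x": 0,"y": 1,"z": 0,"rx": 0,"ry": 0,"rz": 0}
    - {"x": 0,"y": 0.8,"z": 0,"rx": 0,"ry": 0,"rz": 0}
    - {"x": 0,"y": 0.25,"z": 0,"rx": 0,"ry": 0,"rz": 0}
    - {"x": 0,"y": 0,"z": 0,"rx": 0,"ry": 0,"rz": 0}

```text
clock: 54.58
position: [0.5181, -0.3143, 0.0758]
ee_rot: [-1.571, 0.026, -0.029]
force: [0.2, -0.3, 0.3]
width: 0.435
```

Run:
```python
from h import *
to([.5177,-.3136,.0753],-.035)
```

```text
t 54.58 p [ 0.5181 -0.3143  0.0758] phi -0.0351 tilt 0.0023 F [ 0.1586 -0.3337  0.2918] w 0.435 q [ 0.0868  0.6393  0.5532  1.829  -0.4534  0.7994  0.8385]
shift cm [-0.0399  0.0534  0.0704] turn [ 0.0006 -0.0001  0.0022]
```

Call:
move_arm:
  series:
    - {"x": 0,"y": 0,"z": 0,"rx": 0,"ry": 0,"rz": 0}
    - {"x": 0,"y": 0,"z": 0,"rx": 0,"ry": 0,"rz": 0}
    - {"x": 0,"y": 0,"z": 0,"rx": 0,"ry": 0,"rz": 0}
    - {"x": 0,"y": 0,"z": 0,"rx": 0,"ry": 0,"rz": 0}
  jaw: 0

```text
clock: 55.08
position: [0.5183, -0.3144, 0.0763]
ee_rot: [-1.572, 0.025, -0.03]
force: [0.8, -0.4, -1.6]
width: 0.189
```

Call:
move_arm:
  series:
    - {"x": 0,"y": -0.8,"z": 0,"rx": 0,"ry": 0,"rz": 0.003}
    - {"x": 0,"y": -1.6,"z": 0,"rx": 0,"ry": 0,"rz": 0}
    - {"x": 0,"y": -2.2,"z": 0,"rx": 0,"ry": 0,"rz": 0}
    - {"x": 0,"y": -2.4,"z": 0,"rx": 0,"ry": 0,"rz": 0}
    - {"x": 0,"y": -2.2,"z": 0,"rx": 0,"ry": 0,"rz": 0}
    - {"x": 0,"y": -1.6,"z": 0,"rx": 0,"ry": 0,"rz": 0}
    - {"x": 0,"y": -0.3,"z": 0,"rx": 0,"ry": 0,"rz": 0}

```text
clock: 55.95
position: [0.5182, -0.3148, 0.1959]
ee_rot: [-1.572, 0.027, -0.029]
force: [-0.4, -0.0, -2.1]
width: 0.181
```

Call:
move_arm:
  series:
    - {"x": 0.3,"y": 0,"z": 2,"rx": 0,"ry": 0,"rz": 0}
    - {"x": 0.4,"y": 0,"z": 3.5,"rx": 0,"ry": 0,"rz": 0}
    - {"x": 0.5,"y": 0,"z": 4.5,"rx": 0,"ry": 0,"rz": 0}
    - {"x": 0.5,"y": 0,"z": 5,"rx": 0,"ry": 0,"rz": 0}
    - {"x": 0.5,"y": 0,"z": 5,"rx": 0,"ry": 0,"rz": 0}
    - {"x": 0.5,"y": 0,"z": 4.7,"rx": 0,"ry": 0,"rz": 0}
    - {"x": 0.5,"y": 0,"z": 4,"rx": 0,"ry": 0,"rz": 0}
    - {"x": 0.3,"y": 0,"z": 2.6,"rx": 0,"ry": 0,"rz": 0}
    - {"x": 0.2,"y": 0,"z": 1.5,"rx": 0,"ry": 0,"rz": 0}
    - {"x": 0,"y": 0,"z": 0.5,"rx": 0,"ry": 0,"rz": 0}
    - {"x": 0,"y": 0,"z": 0,"rx": 0,"ry": 0,"rz": 0}

```text
clock: 57.32
position: [0.5653, 0.0253, 0.1907]
ee_rot: [-1.575, 0.036, -0.026]
force: [0.1, -0.7, -1.7]
width: 0.189
```

Run:
```python
from h import *
to([.566,.029,.145],-.035)
```

```text
t 57.33 p [0.5653 0.0253 0.1907] phi -0.0392 tilt 0.0075 F [ 0.1022 -0.6758 -1.7128] w 0.189 q [-0.5938  0.4409  0.6339  1.8217 -0.3033  0.9848  0.1268]
shift cm [0.0793 4.5663 0.3942] turn [ 0.0043 -0.0042 -0.0062]
```

Call:
move_arm:
  series:
    - {"x": 0.1,"y": 0,"z": 0.3,"rx": 0.004,"ry": -0.004,"rz": -0.006}
    - {"x": 0,"y": 0,"z": 0,"rx": 0,"ry": 0,"rz": 0}
    - {"x": 0,"y": 1.3,"z": 0,"rx": 0,"ry": 0,"rz": 0}
    - {"x": 0,"y": 2,"z": 0,"rx": 0,"ry": 0,"rz": 0}
    - {"x": 0,"y": 1.2,"z": 0,"rx": 0,"ry": 0,"rz": 0}
    - {"x": 0,"y": 0,"z": 0,"rx": 0,"ry": 0,"rz": 0}

```text
clock: 58.08
position: [0.566, 0.0243, 0.143]
ee_rot: [-1.572, 0.032, -0.032]
force: [0.5, 0.7, -2.3]
width: 0.184
```

Run:
```python
from h import *
to([.566,.029,.0778],-.035)
```

```text
t 58.08 p [0.566  0.0243 0.143 ] phi -0.0405 tilt 0.0011 F [ 0.5124  0.7031 -2.2609] w 0.184 q [-0.5615  0.4952  0.5989  1.8747 -0.3539  0.8789  0.1702]
shift cm [-0.0149  6.5154  0.4724] turn [ 0.0011 -0.0055  0.    ]
```

Call:
move_arm:
  series:
    - {"x": 0,"y": 0,"z": 0.45,"rx": 0.001,"ry": -0.005,"rz": 0}
    - {"x": 0,"y": 0,"z": 0,"rx": 0,"ry": 0,"rz": 0}
    - {"x": 0,"y": 1,"z": 0,"rx": 0,"ry": 0,"rz": 0}
    - {"x": 0,"y": 1.5,"z": 0,"rx": 0,"ry": 0,"rz": 0}
    - {"x": 0,"y": 1.5,"z": 0,"rx": 0,"ry": 0,"rz": 0}
    - {"x": 0,"y": 0.9,"z": 0,"rx": 0,"ry": 0,"rz": 0}
    - {"x": 0,"y": 0,"z": 0,"rx": 0,"ry": 0,"rz": 0}

```text
clock: 58.95
position: [0.5665, 0.0293, 0.0908]
ee_rot: [-1.571, 0.027, -0.028]
force: [0.0, 0.1, -0.7]
width: 0.187
```

Run:
```python
from h import *
to([.566,.029,.0778],-.035)
```

```text
t 58.95 p [0.5665 0.0293 0.0908] phi -0.0349 tilt 0.0006 F [ 0.0441  0.1331 -0.7418] w 0.187 q [-0.5299  0.5643  0.5495  1.9153 -0.411   0.7741  0.2146]
shift cm [-0.0525  1.3038 -0.0275] turn [-0.      0.0001  0.0006]
```

Call:
move_arm:
  series:
    - {"x": -0.05,"y": 0.5,"z": 0,"rx": 0,"ry": 0,"rz": 0}
    - {"x": 0,"y": 0.5,"z": 0,"rx": 0,"ry": 0,"rz": 0}
    - {"x": 0,"y": 0.25,"z": 0,"rx": 0,"ry": 0,"rz": 0}
    - {"x": 0,"y": 0.1,"z": 0,"rx": 0,"ry": 0,"rz": 0}
    - {"x": 0,"y": 0,"z": 0,"rx": 0,"ry": 0,"rz": 0}

```text
clock: 59.58
position: [0.5669, 0.0292, 0.0785]
ee_rot: [-1.569, 0.026, -0.03]
force: [-0.2, -0.5, -1.3]
width: 0.186
```

Run:
```python
from h import *
to([.566,.029,.0775],-.035)
```

```text
t 59.58 p [0.5669 0.0292 0.0785] phi -0.0352 tilt 0.0029 F [-0.2037 -0.5125 -1.2958] w 0.186 q [-0.5191  0.5806  0.5358  1.9245 -0.4265  0.7472  0.2276]
shift cm [-0.0859  0.0952 -0.0281] turn [-0.0014 -0.0002  0.0025]
```

Call:
move_arm:
  series:
    - {"x": -0.05,"y": 0.1,"z": 0,"rx": 0,"ry": 0,"rz": 0.002}
    - {"x": 0,"y": 0,"z": 0,"rx": 0,"ry": 0,"rz": 0}
    - {"x": 0,"y": 0,"z": 0,"rx": 0,"ry": 0,"rz": 0}

```text
clock: 59.95
position: [0.567, 0.0294, 0.0782]
ee_rot: [-1.569, 0.026, -0.029]
force: [-0.1, -0.3, -0.5]
width: 0.189
```

Call:
move_arm:
  series:
    - {"x": 0,"y": 0,"z": 0,"rx": 0,"ry": 0,"rz": 0}
    - {"x": 0,"y": 0,"z": 0,"rx": 0,"ry": 0,"rz": 0}
    - {"x": 0,"y": 0,"z": 0,"rx": 0,"ry": 0,"rz": 0}
    - {"x": 0,"y": -1,"z": 0,"rx": 0,"ry": 0,"rz": 0}
    - {"x": 0,"y": -2.5,"z": 0,"rx": 0,"ry": 0,"rz": 0}
    - {"x": 0,"y": -3,"z": 0,"rx": 0,"ry": 0,"rz": 0}
    - {"x": 0,"y": -2.5,"z": 0,"rx": 0,"ry": 0,"rz": 0}
    - {"x": 0,"y": -0.5,"z": 0,"rx": 0,"ry": 0,"rz": 0}
  jaw: 4

```text
clock: 60.95
position: [0.5671, 0.0287, 0.1779]
ee_rot: [-1.569, 0.026, -0.03]
force: [1.1, 0.6, 0.1]
width: 0.436
```

Call:
move_arm:
  series:
    - {"x": 0.4,"y": 0,"z": -2,"rx": 0,"ry": 0,"rz": 0}
    - {"x": 0.6,"y": 0,"z": -3.5,"rx": 0,"ry": 0,"rz": 0}
    - {"x": 0.8,"y": 0,"z": -4.5,"rx": 0,"ry": 0,"rz": 0}
    - {"x": 0.9,"y": 0,"z": -4.8,"rx": 0,"ry": 0,"rz": 0}
    - {"x": 0.9,"y": 0,"z": -4.8,"rx": 0,"ry": 0,"rz": 0}
    - {"x": 0.9,"y": 0,"z": -4.5,"rx": 0,"ry": 0,"rz": 0}
    - {"x": 0.6,"y": 0,"z": -3.5,"rx": 0,"ry": 0,"rz": 0}
    - {"x": 0.4,"y": 0,"z": -2.2,"rx": 0,"ry": 0,"rz": 0}
    - {"x": 0.2,"y": 0,"z": -1,"rx": 0,"ry": 0,"rz": 0}
    - {"x": 0,"y": 0,"z": 0,"rx": 0,"ry": 0,"rz": 0}
    - {"x": 0,"y": 0,"z": 0,"rx": 0,"ry": 0,"rz": 0}

```text
clock: 62.32
position: [0.6066, -0.3017, 0.1675]
ee_rot: [-1.57, 0.041, -0.024]
force: [-0.3, 0.3, -0.3]
width: 0.435
```

Run:
```python
from h import *
to([.6027,-.302,.110],-.035)
cv2.imwrite("pics/s23.png",arm.get_image("side"))
```

```text
t 62.33 p [ 0.6066 -0.3017  0.1675] phi -0.0408 tilt 0.0108 F [-0.287   0.2676 -0.2869] w 0.435 q [ 0.0147  0.6455  0.6031  1.5485 -0.3913  1.0813  0.6717]
shift cm [-0.3261  5.7575 -0.0482] turn [-0.     -0.0058 -0.0108]
```

View pics/s23.png

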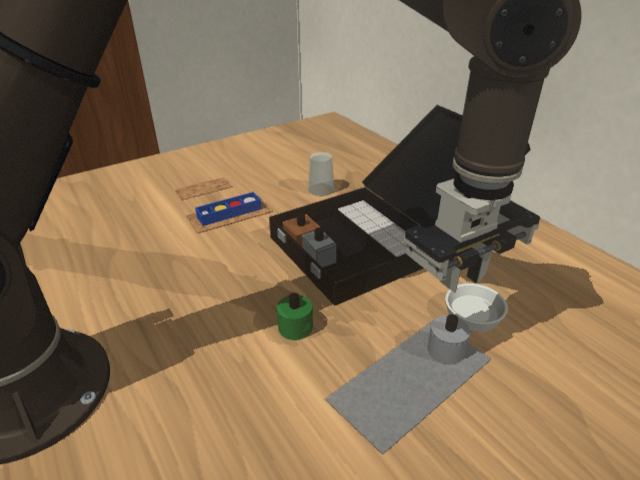

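The oblong box is back, its knob at (319,236). Last is the tin, knob at (452,322).

Call:
move_arm:
  series:
    - {"x": -0.3,"y": 0,"z": -0.3,"rx": 0,"ry": -0.006,"rz": -0.011}
    - {"x": 0,"y": 0,"z": 0,"rx": 0,"ry": 0,"rz": 0}
    - {"x": 0,"y": 1.5,"z": 0,"rx": 0,"ry": 0,"rz": 0}
    - {"x": 0,"y": 2.3,"z": 0,"rx": 0,"ry": 0,"rz": 0}
    - {"x": 0,"y": 1.5,"z": 0,"rx": 0,"ry": 0,"rz": 0}
    - {"x": 0,"y": 0.3,"z": 0,"rx": 0,"ry": 0,"rz": 0}
    - {"x": 0,"y": 0,"z": 0,"rx": 0,"ry": 0,"rz": 0}

```text
clock: 63.25
position: [0.6041, -0.3012, 0.1083]
ee_rot: [-1.569, 0.023, -0.025]
force: [0.9, -0.8, 0.4]
width: 0.44
```

Run:
```python
from h import *
to([.6027,-.302,.0782],-.035)
```

```text
t 63.25 p [ 0.6041 -0.3012  0.1083] phi -0.0301 tilt 0.002 F [ 0.8627 -0.7808  0.4025] w 0.44 q [ 0.0375  0.6946  0.5635  1.6175 -0.4341  0.9566  0.7202]
shift cm [-0.1439  3.0054 -0.0908] turn [-0.0016  0.0049  0.0012]
```

Call:
move_arm:
  series:
    - {"x": -0.2,"y": 0,"z": -0.1,"rx": -0.001,"ry": 0.005,"rz": 0.001}
    - {"x": 0,"y": 0.7,"z": 0,"rx": 0,"ry": 0,"rz": 0}
    - {"x": 0,"y": 1,"z": 0,"rx": 0,"ry": 0,"rz": 0}
    - {"x": 0,"y": 0.8,"z": 0,"rx": 0,"ry": 0,"rz": 0}
    - {"x": 0,"y": 0.3,"z": 0,"rx": 0,"ry": 0,"rz": 0}
    - {"x": 0,"y": 0,"z": 0,"rx": 0,"ry": 0,"rz": 0}

```text
clock: 64.0
position: [0.6026, -0.3026, 0.0794]
ee_rot: [-1.571, 0.026, -0.029]
force: [-0.5, -0.0, -0.6]
width: 0.435
```

Call:
move_arm:
  series:
    - {"x": 0,"y": 0,"z": 0,"rx": 0,"ry": 0,"rz": 0}
    - {"x": 0,"y": 0,"z": 0,"rx": 0,"ry": 0,"rz": 0}
    - {"x": 0,"y": 0,"z": 0,"rx": 0,"ry": 0,"rz": 0}
    - {"x": 0,"y": 0,"z": 0,"rx": 0,"ry": 0,"rz": 0}
  jaw: 0

```text
clock: 64.5
position: [0.6028, -0.3028, 0.0799]
ee_rot: [-1.571, 0.026, -0.03]
force: [-0.3, -1.7, -1.6]
width: 0.187
```

Run:
```python
from h import *
to([.6027,-.302,.0782],-.035)
```

```text
t 64.5 p [ 0.6028 -0.3028  0.0799] phi -0.0355 tilt 0.0026 F [-0.3181 -1.6937 -1.5706] w 0.187 q [ 0.0493  0.7249  0.5465  1.6404 -0.4551  0.9035  0.7342]
shift cm [-0.0169  0.1672  0.0748] turn [ 0.0004 -0.0005  0.0025]
```

Call:
move_arm:
  series:
    - {"x": 0,"y": -0.8,"z": 0,"rx": 0,"ry": 0,"rz": 0.003}
    - {"x": 0,"y": -1.6,"z": 0,"rx": 0,"ry": 0,"rz": 0}
    - {"x": 0,"y": -2.2,"z": 0,"rx": 0,"ry": 0,"rz": 0}
    - {"x": 0,"y": -2.4,"z": 0,"rx": 0,"ry": 0,"rz": 0}
    - {"x": 0,"y": -2.2,"z": 0,"rx": 0,"ry": 0,"rz": 0}
    - {"x": 0,"y": -1.6,"z": 0,"rx": 0,"ry": 0,"rz": 0}
    - {"x": 0,"y": -0.3,"z": 0,"rx": 0,"ry": 0,"rz": 0}

```text
clock: 65.38
position: [0.6029, -0.3032, 0.1997]
ee_rot: [-1.572, 0.027, -0.029]
force: [0.6, 0.6, -2.4]
width: 0.185
```

Call:
move_arm:
  series:
    - {"x": -0.4,"y": 0,"z": 1.8,"rx": 0,"ry": 0,"rz": 0}
    - {"x": -0.6,"y": 0,"z": 3.2,"rx": 0,"ry": 0,"rz": 0}
    - {"x": -0.8,"y": 0,"z": 4,"rx": 0,"ry": 0,"rz": 0}
    - {"x": -0.8,"y": 0,"z": 4.3,"rx": 0,"ry": 0,"rz": 0}
    - {"x": -0.8,"y": 0,"z": 4,"rx": 0,"ry": 0,"rz": 0}
    - {"x": -0.6,"y": 0,"z": 3.2,"rx": 0,"ry": 0,"rz": 0}
    - {"x": -0.5,"y": 0,"z": 2.2,"rx": 0,"ry": 0,"rz": 0}
    - {"x": -0.3,"y": 0,"z": 1.2,"rx": 0,"ry": 0,"rz": 0}
    - {"x": -0.1,"y": 0,"z": 0.4,"rx": 0,"ry": 0,"rz": 0}
    - {"x": 0,"y": 0,"z": 0,"rx": 0,"ry": 0,"rz": 0}
    - {"x": 0,"y": 0,"z": 0,"rx": 0,"ry": 0,"rz": 0}

```text
clock: 66.75
position: [0.5536, -0.0412, 0.1919]
ee_rot: [-1.568, 0.034, -0.014]
force: [0.8, 0.6, -1.7]
width: 0.188
```

Run:
```python
from h import *
to([.5633,-.0498,.148],-.035)
```

```text
t 66.75 p [ 0.5536 -0.0412  0.1919] phi -0.0308 tilt 0.0127 F [ 0.7626  0.6198 -1.7412] w 0.188 q [-0.4793  0.425   0.6359  1.8414 -0.3     0.9852  0.2544]
shift cm [ 1.0516  4.3755 -0.8387] turn [-0.0025  0.0042 -0.0124]
```

Call:
move_arm:
  series:
    - {"x": 1,"y": 0,"z": -0.8,"rx": -0.002,"ry": 0.004,"rz": -0.012}
    - {"x": 0,"y": 0,"z": 0,"rx": 0,"ry": 0,"rz": 0}
    - {"x": 0,"y": 1.3,"z": 0,"rx": 0,"ry": 0,"rz": 0}
    - {"x": 0,"y": 2,"z": 0,"rx": 0,"ry": 0,"rz": 0}
    - {"x": 0,"y": 1,"z": 0,"rx": 0,"ry": 0,"rz": 0}
    - {"x": 0,"y": 0,"z": 0,"rx": 0,"ry": 0,"rz": 0}

```text
clock: 67.5
position: [0.564, -0.0527, 0.1458]
ee_rot: [-1.571, 0.031, -0.03]
force: [0.8, -0.5, -2.0]
width: 0.19
```

Run:
```python
from h import *
to([.5633,-.0498,.082],-.035)
```

```text
t 67.5 p [ 0.564  -0.0527  0.1458] phi -0.0388 tilt 0.0008 F [ 0.7745 -0.4541 -1.9927] w 0.19 q [-0.4292  0.4922  0.6044  1.8725 -0.3533  0.885   0.3082]
shift cm [-0.078   6.3776  0.2923] turn [ 0.0008 -0.0038 -0.    ]
```

Call:
move_arm:
  series:
    - {"x": -0.1,"y": 0,"z": 0.3,"rx": 0.001,"ry": -0.004,"rz": 0}
    - {"x": 0,"y": 0,"z": 0,"rx": 0,"ry": 0,"rz": 0}
    - {"x": 0,"y": 1,"z": 0,"rx": 0,"ry": 0,"rz": 0}
    - {"x": 0,"y": 1.5,"z": 0,"rx": 0,"ry": 0,"rz": 0}
    - {"x": 0,"y": 1.5,"z": 0,"rx": 0,"ry": 0,"rz": 0}
    - {"x": 0,"y": 0.8,"z": 0,"rx": 0,"ry": 0,"rz": 0}
    - {"x": 0,"y": 0,"z": 0,"rx": 0,"ry": 0,"rz": 0}

```text
clock: 68.38
position: [0.5633, -0.0493, 0.0947]
ee_rot: [-1.57, 0.026, -0.027]
force: [-0.1, 0.2, -0.9]
width: 0.186
```

Run:
```python
from h import *
to([.5633,-.0498,.082],-.035)
cv2.imwrite("pics/s24.png",cv2.resize(arm.get_image("side")[150:300,260:420],None,fx=5,fy=4))
```

```text
t 68.38 p [ 0.5633 -0.0493  0.0947] phi -0.0342 tilt 0.0006 F [-0.1353  0.1569 -0.909 ] w 0.186 q [-0.3971  0.5573  0.5568  1.9171 -0.4091  0.7804  0.3535]
shift cm [-0.0032  1.2735 -0.0533] turn [-0.0004  0.0008  0.0005]
```

View pics/s24.png

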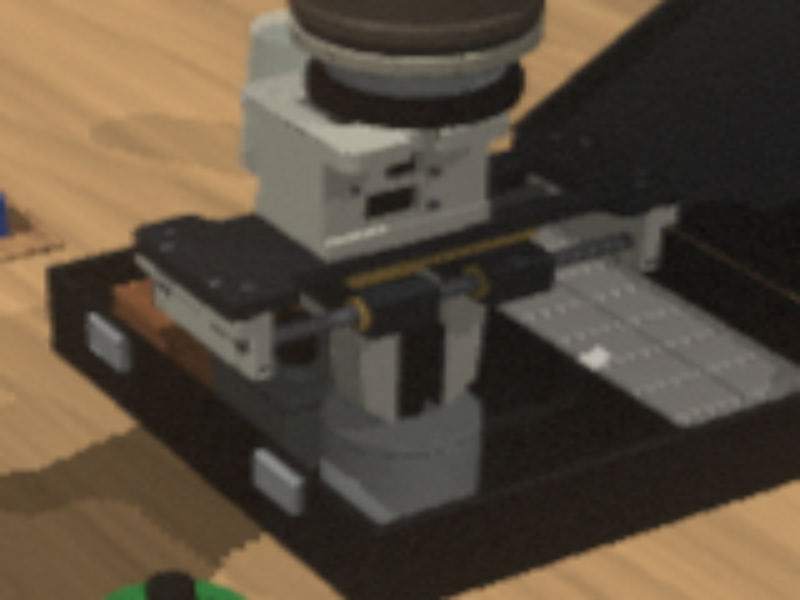

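Call:
move_arm:
  series:
    - {"x": 0,"y": 0.5,"z": 0,"rx": 0,"ry": 0,"rz": 0}
    - {"x": 0,"y": 0.4,"z": 0,"rx": 0,"ry": 0,"rz": 0}
    - {"x": 0,"y": 0.3,"z": 0,"rx": 0,"ry": 0,"rz": 0}
    - {"x": 0,"y": 0.1,"z": 0,"rx": 0,"ry": 0,"rz": 0}
    - {"x": 0,"y": 0.05,"z": 0,"rx": 0,"ry": 0,"rz": 0}
    - {"x": 0,"y": 0,"z": 0,"rx": 0,"ry": 0,"rz": 0}

```text
clock: 69.18
position: [0.5645, -0.0494, 0.0818]
ee_rot: [-1.57, 0.024, -0.029]
force: [-0.0, -0.4, -2.5]
width: 0.184
```

Run:
```python
from h import *
to([.5633,-.0498,.0818],-.035)
```

```text
t 69.17 p [ 0.5645 -0.0494  0.0818] phi -0.0342 tilt 0.0034 F [-0.0113 -0.3886 -2.5182] w 0.184 q [-0.3861  0.5752  0.5429  1.9254 -0.425   0.7523  0.3665]
shift cm [-0.1233  0.0011 -0.0449] turn [-0.0006  0.0008  0.0033]
```

Call:
move_arm:
  series:
    - {"x": -0.1,"y": 0.03,"z": 0,"rx": 0,"ry": 0,"rz": 0.003}
    - {"x": 0,"y": 0,"z": 0,"rx": 0,"ry": 0,"rz": 0}

```text
clock: 69.42
position: [0.5639, -0.0494, 0.0818]
ee_rot: [-1.57, 0.026, -0.028]
force: [-0.2, -0.9, -1.9]
width: 0.186
```

Call:
move_arm:
  series:
    - {"x": 0,"y": 0,"z": 0,"rx": 0,"ry": 0,"rz": 0}
    - {"x": 0,"y": 0,"z": 0,"rx": 0,"ry": 0,"rz": 0}
    - {"x": 0,"y": 0,"z": 0,"rx": 0,"ry": 0,"rz": 0}
    - {"x": 0,"y": -1,"z": 0,"rx": 0,"ry": 0,"rz": 0}
    - {"x": 0,"y": -2.5,"z": 0,"rx": 0,"ry": 0,"rz": 0}
    - {"x": 0,"y": -3,"z": 0,"rx": 0,"ry": 0,"rz": 0}
    - {"x": 0,"y": -3,"z": 0,"rx": 0,"ry": 0,"rz": 0}
    - {"x": 0,"y": -2,"z": 0,"rx": 0,"ry": 0,"rz": 0}
    - {"x": 0,"y": 0,"z": 0,"rx": 0,"ry": 0,"rz": 0}
  jaw: 4

```text
clock: 70.55
position: [0.564, -0.0502, 0.2038]
ee_rot: [-1.57, 0.025, -0.03]
force: [-0.3, -0.2, 0.5]
width: 0.432
```

Call:
move_arm:
  series:
    - {"x": -0.5,"y": 0,"z": -2,"rx": 0,"ry": 0,"rz": 0}
    - {"x": -0.5,"y": 0,"z": -3.5,"rx": 0,"ry": 0,"rz": 0}
    - {"x": -0.5,"y": 0,"z": -4.5,"rx": 0,"ry": 0,"rz": 0}
    - {"x": -0.5,"y": 0,"z": -4.5,"rx": 0,"ry": 0,"rz": 0}
    - {"x": -0.5,"y": 0,"z": -4.5,"rx": 0,"ry": 0,"rz": 0}
    - {"x": -0.5,"y": 0,"z": -3.5,"rx": 0,"ry": 0,"rz": 0}
    - {"x": 0,"y": 0,"z": -1.5,"rx": 0,"ry": 0,"rz": 0}
    - {"x": 0,"y": 0,"z": 0,"rx": 0,"ry": 0,"rz": 0}
    - {"x": 0,"y": 0,"z": 0,"rx": 0,"ry": 0,"rz": 0}

```text
clock: 71.68
position: [0.5156, -0.302, 0.1969]
ee_rot: [-1.57, 0.038, -0.024]
force: [0.4, 0.4, -0.5]
width: 0.438
```

Run:
```python
from h import *
st()
i=arm.get_image("side");cv2.imwrite("pics/s25.png",i)
i=arm.get_image("top");cv2.imwrite("pics/t25.png",i);cv2.imwrite("pics/t25c.png",cv2.resize(i[195:275,275:405],None,fx=6,fy=6,interpolation=cv2.INTER_CUBIC))
```

```text
t 71.67 p [ 0.5156 -0.302   0.1969] phi -0.0393 tilt 0.0087 F [ 0.3718  0.4434 -0.4564] w 0.438 q [-0.0102  0.4927  0.6575  1.7358 -0.3375  1.0378  0.7266]
```

View pics/s25.png

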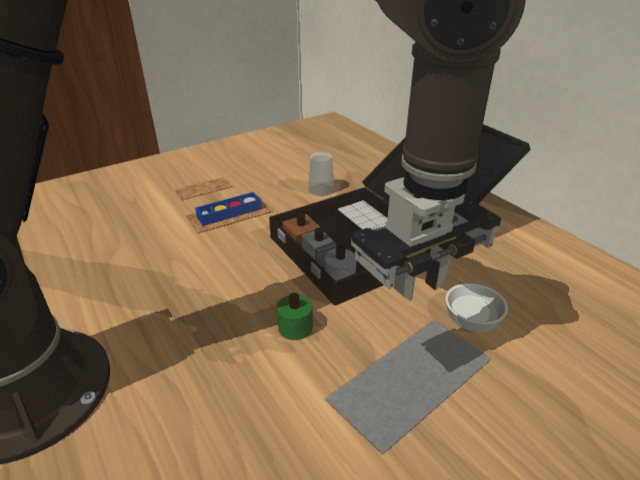

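View pics/t25.png

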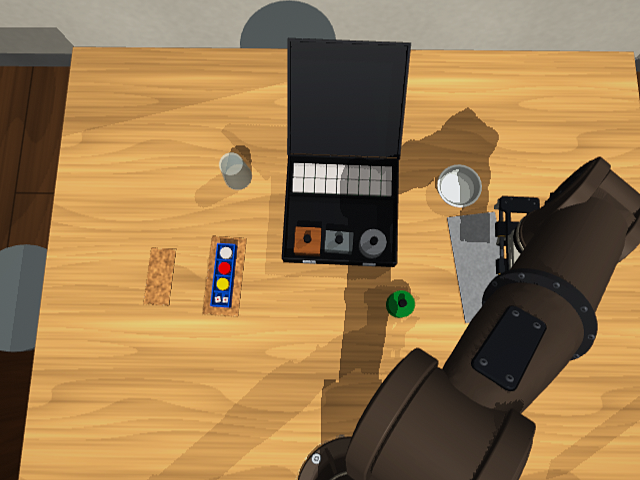

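View pics/t25c.png

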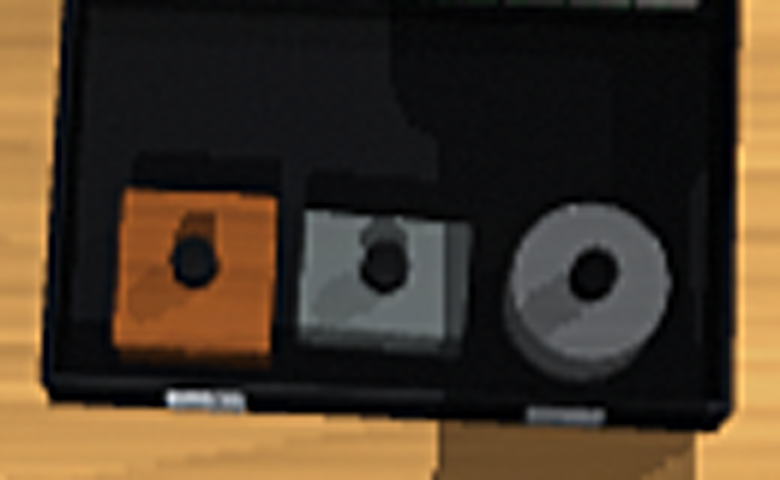

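The knobs are at (194,261), (385,266) and (594,272) in the crop. At the start they were at (195,256), (388,264) and (597,270), so each is within about 2 mm. The tumbler and ashtray haven't moved, and the arm is clear of everything.

Run:
```python
from cell import arm
print(arm.sign_off())
```

```text
the job is handed in; nothing more can be done
None
```

I moved the tin, the oblong box and the square box by their knobs onto the grey board. I then laid the chip tray on the larger cork mat and put all three boxes back in their own places. I handed the job in at about 72 s of the 141 s allowed; it returned no verdict.

- **Tray:** in the top camera it lies about 3 mm from the mat's centre and about 0.01 rad off its long side.
- **Boxes:** all three knobs appear within about 2 mm of where they were at the start, and every box stands upright.
- **Bystanders and arm:** the tumbler and ashtray show no movement in the pictures, and the arm was clear of everything.

No final check failed. The one disagreement came early: my first readings of the square box from the two cameras differed by about 5 mm. A closer crop settled it before I gripped the box.

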